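# Level the marking-out plate and hold the spirit level down on it

## Robot

A 7-joint arm with a two-finger parallel gripper is mounted at the origin on a cart in front of the work surface, level with it; the furniture and walls round the work are solid. World frame = base frame: x ahead of the robot, y to its left, z up, the work surface at z = 0. Lengths are in m, angles in rad, forces in N, time in s.
With the tool pointing down it reaches from about 0.35 to 0.9 m from the base axis. Payload 8.1 kg.
Tool frame: the origin (TCP) lies on the centre line of the jaws, within the pads' length; the fingertips stand 22 mm ahead of it and the grasp point (between the pads) lies 3 mm ahead of it (arm.finger_overhang is the distance from the TCP to the fingertips, in m); z points along the fingers, y is the direction in which the jaws open and shut (so a half turn about z gives the same grasp; the last joint's range is limited). The gripper opens to 92 mm and grips with 3 to 60 N. Pads are 19 mm wide; open, the fingers measure 130 mm over their backs; the gripper's body (75 mm by 190 mm) begins 47 mm behind the grasp point.
Start: joints at [-1.342, 0.434, 0.025, 1.573, -0.012, 1.134, -0.075], TCP at [0.204, 0.591, 0.249] pointing down, gripper open.
Joint ranges: [-2.62, 2.62], [-0.44, 2.09], [-1.27, 1.32], [0.08, 2.57], [-1.32, 4.46], [0.12, 2], [-2.74, 2.74]. Speed limits (rad/s): [2.22, 2.22, 3.01, 3.01, 3.14, 3.14, 3.14].

## Interface

Orientations are given as a rotation vector (axis times angle).
In Python, from cell import arm gives the robot as it stands. The module is installed in compiled form; this text tells all that it offers.
- The arm moves only by the tool step_arm, never from a script. Its argument "plan" is a list of rows, each an object of numbers: "wx", "wy", "wz": the turn, a rotation vector about the tool's x, y, z in units of 6 degrees (1.0 is 6 degrees); "tx", "ty", "tz": the shift along the tool's x, y, z in cm; "hand": the opening, from 0 (shut) to 1 (fully open). A call has exactly 10 rows; each row shifts and turns the commanded pose from where the row before left it, along the tool's axes as they then stand; what a row does not reach is not made up. A row lasts 1/12 s, in which the tool goes at most 41.7 mm and 7.16 degrees, less where a joint would pass 70% of its speed; a pose out of reach is approached as far as the arm can. A call is refused whole if a number of a shift passes 4.17 or a number of a turn 1, either way. A call with a gripper value outside its range is refused whole. The fingers move at their own pace and stop on an object; "force" is the grip in N (left out, the last holds). Time passes only in rows, so rows that do not move let the fingers close, or fill a call up. It gives the time, the measured TCP pose, the force and the opening at its end, in the units of the state.
- arm.observe(): the state, without advancing time (a new reading comes with each control period).
- arm.get_image(name): name is "side" or "top" or "wrist"; returns (picture, depth): 480x640x3 uint8, red, green, blue; 480x640 float32, m along the optical axis (not along the pixel's ray), 0 where there is no reading.
- arm.calibration(name): a dict with "mtx" (3x3 intrinsics, pixels), "R" (3x3) and "t" (3): a world point X has camera coordinates R X + t. Camera axes: x right, y down, z forward; pixel columns grow to the right and rows downward; lengths in m; the calibration is good to about 2 mm. A picture is of the moment at which its call begins: read the wrist's pose just before it. calibration takes no time and is no camera call; for the wrist camera it gives the pose at the moment of the call.
- arm.sign_off(): hands the job in, once; it reports no verdict.
The state is a dict: "clock": time; "joints": joint angles; "dq": joint speeds; "joint_efforts": joint torques, N m; "position": TCP position; "ee_rot": TCP orientation; "force": force on the tool from outside, world axes, zero at the start; "ft_torque": the same for the moment, N m; "width": opening from 0.0 (shut) to 1.0 (fully open).
Only numpy, scipy, OpenCV 4.12 (cv2) and the standard library are available. Lean on these libraries where they do the work, as an engineer would, in place of code of your own. Each camera call takes 0.05 s, during which the arm holds its last target.

## Task

Lay the red spirit level upright on the marking-out plate, along its middle, and let go of it; then turn the black knurled knob of the levelling foot until the bubble in the level's middle vial stands centred. Last, press the level down on the plate from above, firmly but gently, and finish while still pressing, with the bubble still centred, so that a mate can nip up the lock nut. Leave the tools lying round about alone.

Things in the scene. Friction and masses are not known exactly. Their poses are not given: they have to be found in the camera images.
- level_mid (a point): Middle, half-way up, of the red spirit level (loose, 0.2 to 0.33 kg): an I-section bar 270 mm long (y axis), 18 to 20 mm wide (x axis), 45 mm high (z axis, up). Starts standing on its underside on the bench. The vial with the moving bubble is at its middle, 26 mm over its underside.
- bubble (a joint): Place of the pale bubble in the level's middle vial (seen from the sides and in a window 42 x 14 mm in its top), m along the level's y axis: 0 = centred, positive = towards its +y end. It floats to the higher end, 8 mm per degree of slope of the level, stopped at 9 mm either way; settles in about 2 s. Centred means within 1.5 mm of 0.
- plate_top (a point): Centre of the top face of the marking-out plate: dark grey iron, 280 mm long (x axis), 120 mm wide (y), z up, about 45 mm over the bench. The level's middle belongs near here, lying along x either way round. Fixed feet under the +x end; levelling foot at the -x end, which starts too low by 0.6 to 1.3 degrees. Across y it is level.
- knob_grip (a point): Centre, half-way up, of the levelling foot's black knurled knob: round, axis upright, 42 mm across, 22 mm high, 65 mm over the bench, 195 mm from plate_top along the plate's -x. Clockwise from above raises that end, 1.9 degrees a turn; it stays put at 0.1 N m, keeps its height, and turns over a full turn each way. Some 20 mm free below it.
- level: The whole spirit level; origin in the centre of its underside, axes as point level_mid. Lying on the plate, its top is about 90 mm over the bench. At the end, a push of about 5 to 20 N on its top, beside the window of the vial, is right.
- plate: The whole marking-out plate (2.5 kg); its origin lies on the line of its fixed feet, 105 mm from plate_top along its +x. It tilts about this line.
- plate_feet: The two fixed feet on the bench; origin on the bench below the plate's centre, axes as the plate's when level, z vertical.
- spanner_17: Bright open-ended spanner, 233 x 37 x 8 mm, lying on the bench; leave alone. Origin at the centre of its underside.
- pliers_yellow: Pliers with yellow and black handles, 173 x 68 x 14 mm, lying on the bench; leave alone. Origin at the centre of its underside.

How it is judged:
By the outcome, as a careful person would: the job done as asked, in the order asked, and still so for the second after the job is handed in, while the arm keeps its last pose, push and grip.
It also fails if it takes over 72 s, if anything falls off the work surface, if the arm or the gripper's body presses on something with over 40 N, if the wrist force passes 120 N, or if a joint passes its speed limit or range.

## Working session

There is one attempt and no reset: what is moved stays moved. The work goes in short steps, Python scripts to look and compute and a tool call to move; the robot and the scene stay as the last step left them, time stands still between calls to the robot, and variables do not carry over. Pictures are saved under pics/ and viewed, and the job is handed in when it is done.

Besides the shell and the picture viewer there is one more tool, called after ">>>" as name(argument=value, ...), one argument or row to a line, values as JSON. step_arm: Moves the arm, as the interface text tells. Its arguments: {"type":"object","properties":{"plan":{"type":"array"},"force":{"type":"number"}},"required":["plan"]}

```bash
mkdir -p pics; cat > h.py <<'E'
from cell import arm
import numpy as np, cv2
from scipy.spatial.transform import Rotation as Rn
def snap(name,fn):
    c=arm.calibration(name); im,d=arm.get_image(name)
    cv2.imwrite('pics/'+fn,im[:,:,::-1]); np.savez('pics/'+fn+'.npz',im=im,d=d,mtx=c['mtx'],R=c['R'],t=c['t']); return im,d,c
def pts(d,c):
    K=np.array(c['mtx']);R=np.array(c['R']);t=np.array(c['t'])
    v,u=np.mgrid[0:480,0:640]
    P=np.stack([(u-K[0,2])/K[0,0]*d,(v-K[1,2])/K[1,1]*d,d],-1)
    return (P-t)@R
def ray(c,u,v,z):
    K=np.array(c['mtx']);R=np.array(c['R']);t=np.array(c['t'])
    o=-R.T@t; r=R.T@np.linalg.inv(K)@np.array([u,v,1.]); return o+r*(z-o[2])/r[2]
E
python3 - <<'E'
from h import *
print(arm.observe(), arm.finger_overhang)
for n in ['side','top','wrist']:
    im,d,c=snap(n,n+'0.png'); print(n,-np.array(c['R']).T@c['t'],np.array(c['R'])[2])
E
```

```text
{'clock': 0.0, 'joints': array([-1.34160055,  0.43522645,  0.02498312,  1.57410976, -0.01160979,
        1.13400344, -0.075072  ]), 'dq': array([ 1.48003245e-03, -1.44132820e-03,  3.95881775e-04, -3.16219019e-04,
        1.40212060e-03, -7.34973958e-04,  5.05651200e-05]), 'joint_efforts': array([ 2.58098225e-04, -6.67875552e+01,  9.85073335e-01, -3.14458108e+01,
       -6.04942068e-02,  4.30193602e-02,  1.80724610e-04]), 'position': array([0.20348448, 0.59043276, 0.24793802]), 'ee_rot': array([-5.18861060e-01, -3.09832158e+00,  2.50835855e-03]), 'force': array([-0.21406124, -0.13962569,  0.79543428]), 'ft_torque': array([ 0.0010501 , -0.01433875,  0.01709757]), 'width': 0.9997638418387126} 0.022
side [ 0.67541135 -0.29267326  0.93453037] [-0.14546866  0.53857876 -0.82992276]
top [0.4452059  0.27706944 1.19752666] [ 0.07934239  0.00326477 -0.99684208]
wrist [0.13494086 0.61456128 0.38390745] [ 0.2569191  -0.09182557 -0.96206062]
```

View pics/top0.png

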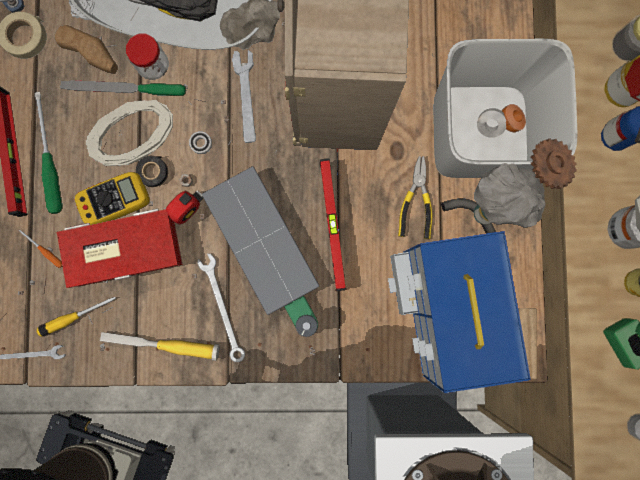

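View pics/side0.png

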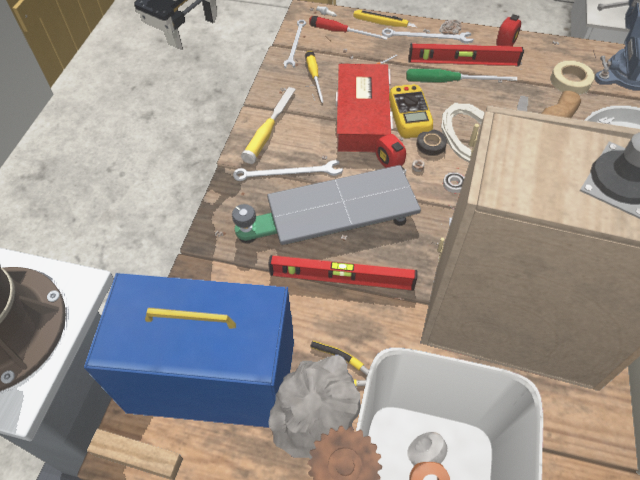

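View pics/wrist0.png

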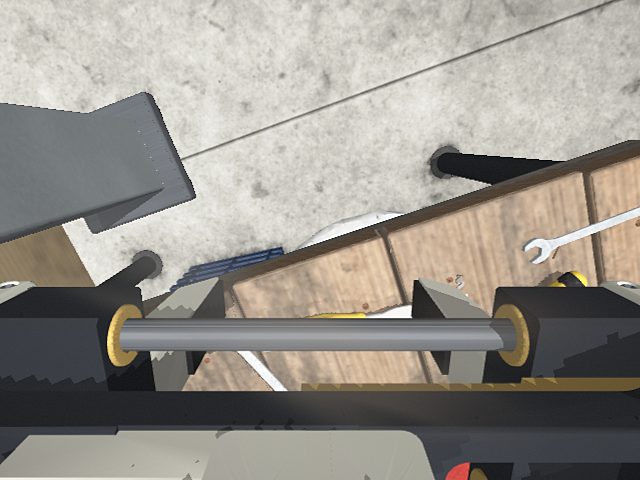

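The top view shows the level upright at about (333,225), the plate centre cross at (261,241) and the knob at (307,325). A cabinet stands ahead and a blue toolbox to the right. Next I measure them.

```bash
python3 - <<'E'
from h import *
for n in ['top','side']:
    z=np.load(f'pics/{n}0.png.npz'); im,d=z['im'],z['d']; c={k:z[k] for k in['mtx','R','t']}
    P=pts(d,c); hsv=cv2.cvtColor(im,cv2.COLOR_RGB2HSV); 
    red=((hsv[...,0]<8)|(hsv[...,0]>172))&(hsv[...,1]>150)&(hsv[...,2]>80)
    box={'top':(310,350,150,295),'side':(260,425,250,295)}[n]
    m=np.zeros_like(red); m[box[2]:box[3],box[0]:box[1]]=1
    m&=red&(P[...,2]>0.037)&(P[...,2]<.055)&(d>0)
    v,u=np.nonzero(m); r=cv2.minAreaRect(P[m][:,:2].astype(np.float32)*1000)
    print(n,'level',r,P[m][:,2].mean(), cv2.boxPoints(r))
    box={'top':(195,325,160,320),'side':(262,425,160,245)}[n]
    m=np.zeros_like(red); m[box[2]:box[3],box[0]:box[1]]=1
    g=(hsv[...,1]<60)
    m&=g&(P[...,2]>0.034)&(P[...,2]<.052)&(d>0)
    m=cv2.morphologyEx(m.astype(np.uint8),cv2.MORPH_OPEN,np.ones((9,9)))>0
    r=cv2.minAreaRect(P[m][:,:2].astype(np.float32)*1000); print('plate',r,cv2.boxPoints(r))
    A=np.c_[P[m][:,:2],np.ones(m.sum())]; print('plane',np.linalg.lstsq(A,P[m][:,2],rcond=None)[0])
    box={'top':(290,325,308,340),'side':(225,262,198,235)}[n]
    m=np.zeros_like(red); m[box[2]:box[3],box[0]:box[1]]=1
    m&=(P[...,2]>0.068)&(P[...,2]<.09)
    print('knob',P[m].mean(0),cv2.minEnclosingCircle(P[m][:,:2].astype(np.float32)*1000),P[m][:,2].max())
    s=im[box[2]-8:box[3]+8,box[0]-8:box[1]+8]; cv2.imwrite(f'pics/k_{n}.png',cv2.resize(s[:,:,::-1],None,fx=8,fy=8))
    # heights map along obstacles
    if n=='top':
        for (u,v) in [(345,90),(310,140),(400,140),(470,290),(400,270),(430,320),(220,260),(190,200),(235,350),(120,240),(425,190)]:
            print((u,v),P[v,u].round(3))
E
```

```text
top level ((583.4108276367188, 243.8368682861328), (261.19775390625, 18.331491470336914), 6.587502956390381) 0.04424999032327057 [[452.62268 237.95975]
 [454.7257  219.74927]
 [714.199   249.71399]
 [712.09595 267.92447]]
plate ((552.714599609375, 390.9462890625), (279.9322814941406, 120.1539077758789), 28.498497009277344) [[401.04333 376.96088]
 [458.37305 271.36603]
 [704.38586 404.9317 ]
 [647.05615 510.52655]]
plane [0.01127085 0.00491737 0.03486889]
knob [0.38183406 0.29765411 0.07522521] ((381.5186767578125, 297.8345031738281), 21.602062225341797) 0.08270247019179253
(345, 90) [0.748 0.232 0.352]
(310, 140) [0.751 0.288 0.058]
(400, 140) [0.765 0.099 0.003]
(470, 290) [0.448 0.019 0.224]
(400, 270) [0.49  0.104 0.005]
(430, 320) [0.395 0.077 0.172]
(220, 260) [0.514 0.478 0.   ]
(190, 200) [0.631 0.528 0.061]
(235, 350) [0.329 0.444 0.009]
(120, 240) [0.552 0.669 0.053]
(425, 190) [0.656 0.05  0.01 ]
side level ((580.273681640625, 242.6999053955078), (258.50262451171875, 21.51066780090332), 6.587282657623291) 0.04414073501101994 [[450.64185 238.55695]
 [453.1095  217.1883 ]
 [709.9055  246.84286]
 [707.43787 268.21152]]
plate ((550.0438842773438, 389.1014709472656), (280.30230712890625, 123.41255950927734), 28.35749626159668) [[397.40198 376.83527]
 [456.0194  268.23206]
 [702.6858  401.36768]
 [644.06836 509.9709 ]]
plane [0.00535742 0.01022681 0.03575648]
knob [0.37969529 0.29467618 0.07470438] ((379.35455322265625, 296.7282409667969), 22.7369327545166) 0.07913553211807252
```

```bash
cat >> h.py <<'E'
def go(p,yaw,n=10):
    """tool down; yaw=world angle of tool x axis (deg). prints per-row body twist"""
    from scipy.linalg import logm
    s=arm.observe(); T0=np.eye(4);T0[:3,:3]=Rn.from_rotvec(s['ee_rot']).as_matrix();T0[:3,3]=s['position']
    y=np.radians(yaw); T1=np.eye(4); T1[:3,:3]=np.array([[np.cos(y),np.sin(y),0],[np.sin(y),-np.cos(y),0],[0,0,-1.]]);T1[:3,3]=p
    D=np.linalg.inv(T0)@T1; w=Rn.from_matrix(D[:3,:3]).as_rotvec()
    L=np.real(logm(D)); 
    print('cur',s['position'].round(4),'yaw',np.degrees(np.arctan2(T0[1,0],T0[0,0])).round(1),'F',s['force'].round(1),'w',round(float(s['width']),3),'t',round(s['clock'],2))
    print('pure shift cm',(D[:3,3]*100).round(2),'turn units',(np.degrees(w)/6).round(2),'| twist/row n=%d'%n,(L[:3,3]*100/n).round(3),(np.degrees(w)/6/n).round(3))
E
python3 - <<'E'
from h import *
s=arm.observe();M=Rn.from_rotvec(s['ee_rot']).as_matrix();print(M.round(3))
c=arm.calibration('wrist');o=-np.array(c['R']).T@c['t'];print('cam in tool',M.T@(o-s['position']),(M.T@np.array(c['R']).T).round(3),c['mtx'])
go([.582,.243,.2],6.6);go([.582,.243,.2],186.6)
E
```

```text
[[-0.945  0.326 -0.   ]
 [ 0.326  0.945 -0.001]
 [-0.    -0.001 -1.   ]]
cam in tool [ 0.07262327  0.00022951 -0.13589346] [[-0.001 -0.962 -0.273]
 [ 1.    -0.001 -0.002]
 [ 0.001 -0.273  0.962]] [[351.79304738   0.         317.8479429 ]
 [  0.         351.79304738 241.33243672]
 [  0.           0.           1.        ]]
cur [0.2035 0.5906 0.2481] yaw 161.0 F [-0.   0.5  0.3] w 0.998 t 0.15
pure shift cm [-47.11 -20.52   4.84] turn units [-0.000e+00  2.000e-02  2.573e+01] | twist/row n=10 [-4.208  5.718  0.48 ] [-0.000e+00  2.000e-03  2.573e+00]
cur [0.2035 0.5906 0.2481] yaw 161.0 F [-0.   0.5  0.3] w 0.998 t 0.15
pure shift cm [-47.11 -20.52   4.84] turn units [-0.01 -0.   -4.27] | twist/row n=10 [-4.173 -3.071  0.483] [-0.001 -0.    -0.427]
```

>>> step_arm(
  plan=[
    {"tx":-2.09,"ty":-1.54,"tz":0.4,"wz":-0.213},
    {"tx":-2.09,"ty":-1.54,"tz":0.4,"wz":-0.213},
    {"tx":-2.09,"ty":-1.54,"tz":0.4,"wz":-0.213},
    {"tx":-2.09,"ty":-1.54,"tz":0.4,"wz":-0.213},
    {"tx":-2.09,"ty":-1.54,"tz":0.4,"wz":-0.213},
    {"tx":-2.09,"ty":-1.54,"tz":0.4,"wz":-0.213},
    {"tx":-2.09,"ty":-1.54,"tz":0.4,"wz":-0.213},
    {"tx":-2.09,"ty":-1.54,"tz":0.4,"wz":-0.213},
    {"tx":-2.09,"ty":-1.54,"tz":0.4,"wz":-0.213},
    {"tx":-2.09,"ty":-1.54,"tz":0.4,"wz":-0.213},
  ],
  force=20,
)

```text
invalid input at $.plan[0]: expected keys wx, wy, wz, tx, ty, tz, hand
```

>>> step_arm(
  plan=[
    {"tx":-2.09,"ty":-1.54,"tz":0.4,"wz":-0.213},
    {"tx":-2.09,"ty":-1.54,"tz":0.4,"wz":-0.213},
    {"tx":-2.09,"ty":-1.54,"tz":0.4,"wz":-0.213},
    {"tx":-2.09,"ty":-1.54,"tz":0.4,"wz":-0.213},
    {"tx":-2.09,"ty":-1.54,"tz":0.4,"wz":-0.213},
    {"tx":-2.09,"ty":-1.54,"tz":0.4,"wz":-0.213},
    {"tx":-2.09,"ty":-1.54,"tz":0.4,"wz":-0.213},
    {"tx":-2.09,"ty":-1.54,"tz":0.4,"wz":-0.213},
    {"tx":-2.09,"ty":-1.54,"tz":0.4,"wz":-0.213},
    {"tx":-2.09,"ty":-1.54,"tz":0.4,"wz":-0.213},
  ],
)

```text
invalid input at $.plan[0]: expected keys wx, wy, wz, tx, ty, tz, hand
```

```bash
python3 - <<'E'
from h import *
go([.582,.243,.033],186.6)
im,d,c=snap('wrist','w1.png')
E
```

```text
cur [0.2035 0.5906 0.2481] yaw 161.0 F [-0.   0.5  0.3] w 0.998 t 0.15
pure shift cm [-47.11 -20.5   21.54] turn units [-0.01 -0.   -4.27] | twist/row n=10 [-4.173 -3.07   2.153] [-0.001 -0.    -0.427]
```

View pics/w1.png

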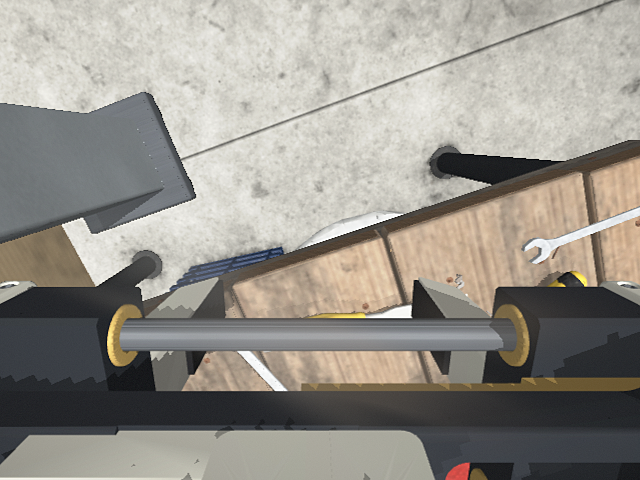

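>>> step_arm(
  plan=[
    {"wx":0,"wy":0,"wz":-0.213,"tx":-2.09,"ty":-1.54,"tz":0.4,"hand":0.8},
    {"wx":0,"wy":0,"wz":-0.213,"tx":-2.09,"ty":-1.54,"tz":0.4,"hand":0.8},
    {"wx":0,"wy":0,"wz":-0.213,"tx":-2.09,"ty":-1.54,"tz":0.4,"hand":0.8},
    {"wx":0,"wy":0,"wz":-0.213,"tx":-2.09,"ty":-1.54,"tz":0.4,"hand":0.8},
    {"wx":0,"wy":0,"wz":-0.213,"tx":-2.09,"ty":-1.54,"tz":0.4,"hand":0.8},
    {"wx":0,"wy":0,"wz":-0.213,"tx":-2.09,"ty":-1.54,"tz":0.4,"hand":0.8},
    {"wx":0,"wy":0,"wz":-0.213,"tx":-2.09,"ty":-1.54,"tz":0.4,"hand":0.8},
    {"wx":0,"wy":0,"wz":-0.213,"tx":-2.09,"ty":-1.54,"tz":0.4,"hand":0.8},
    {"wx":0,"wy":0,"wz":-0.213,"tx":-2.09,"ty":-1.54,"tz":0.4,"hand":0.8},
    {"wx":0,"wy":0,"wz":-0.213,"tx":-2.09,"ty":-1.54,"tz":0.4,"hand":0.8},
  ],
  force=20,
)

```text
clock: 1.03
position: [0.372, 0.3924, 0.2085]
ee_rot: [-0.169, -3.137, 0.0]
force: [-0.1, 0.5, 0.7]
width: 0.801
```

>>> step_arm(
  plan=[
    {"wx":0,"wy":0,"wz":-0.213,"tx":-2.09,"ty":-1.54,"tz":0.4,"hand":0.8},
    {"wx":0,"wy":0,"wz":-0.213,"tx":-2.09,"ty":-1.54,"tz":0.4,"hand":0.8},
    {"wx":0,"wy":0,"wz":-0.213,"tx":-2.09,"ty":-1.54,"tz":0.4,"hand":0.8},
    {"wx":0,"wy":0,"wz":-0.213,"tx":-2.09,"ty":-1.54,"tz":0.4,"hand":0.8},
    {"wx":0,"wy":0,"wz":-0.213,"tx":-2.09,"ty":-1.54,"tz":0.4,"hand":0.8},
    {"wx":0,"wy":0,"wz":-0.213,"tx":-2.09,"ty":-1.54,"tz":0.4,"hand":0.8},
    {"wx":0,"wy":0,"wz":-0.213,"tx":-2.09,"ty":-1.54,"tz":0.4,"hand":0.8},
    {"wx":0,"wy":0,"wz":-0.213,"tx":-2.09,"ty":-1.54,"tz":0.4,"hand":0.8},
    {"wx":0,"wy":0,"wz":-0.213,"tx":-2.09,"ty":-1.54,"tz":0.4,"hand":0.8},
    {"wx":0,"wy":0,"wz":-0.213,"tx":-2.09,"ty":-1.54,"tz":0.4,"hand":0.8},
  ],
)

```text
clock: 1.87
position: [0.5795, 0.2371, 0.1684]
ee_rot: [0.181, -3.136, 0.0]
force: [0.3, 0.8, 0.1]
width: 0.798
```

```bash
python3 - <<'E'
from h import *
go([.582,.243,.033],186.6)
im,d,c=snap('wrist','w2.png')
E
```

```text
cur [0.5795 0.2371 0.1684] yaw -173.4 F [0.3 0.8 0.1] w 0.798 t 1.87
pure shift cm [-0.32  0.56 13.54] turn units [-0. -0.  0.] | twist/row n=10 [-0.032  0.056  1.354] [-0. -0.  0.]
```

View pics/w2.png

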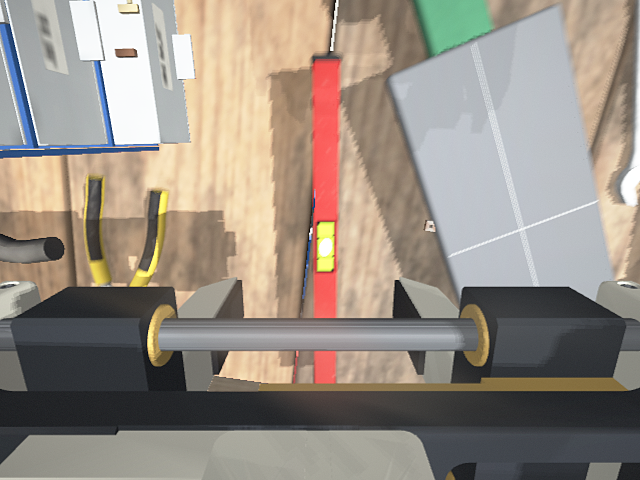

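The wrist view shows the level running vertically through column 325, with its window at rows 221–272 and centre (325,246). The near end is at row 57. I use these to refine the position.

```bash
python3 - <<'E'
from h import *
z=np.load('pics/w2.png.npz'); c={k:z[k] for k in['mtx','R','t']}
a=ray(c,325.5,246.5,.045);b=ray(c,325.5,57,.045);print(a,b,a-b,np.linalg.norm(a-b),np.degrees(np.arctan2(*(a-b)[[1,0]])))
print(ray(c,326,272,.045),ray(c,325,221,.045))
P=pts(z['d'],c);print(P[100,325],P[230,525],P[180,505])
hsv=cv2.cvtColor(z['im'],cv2.COLOR_RGB2HSV);red=((hsv[...,0]<8)|(hsv[...,0]>172))&(hsv[...,1]>150)&(P[...,2]>.038);red[300:]=0;red[:,:300]=0;red[:,350:]=0
print(cv2.minAreaRect(P[red][:,:2].astype(np.float32)*1000))
go([a[0],a[1],.033],186.6)
E
```

```text
[0.58363008 0.24283173 0.045     ] [0.45265932 0.22705912 0.045     ] [0.13097077 0.01577261 0.        ] 0.13191708392599344 6.866973590074559
[0.60432727 0.24571967 0.045     ] [0.56376641 0.2400601  0.045     ]
[0.47926852 0.22991897 0.04490473] [0.55368456 0.39255515 0.04339593] [0.51851417 0.36776928 0.04325013]
((541.302490234375, 238.14935302734375), (174.44293212890625, 16.36973762512207), 6.424847602844238)
cur [0.5839 0.2322 0.1676] yaw -173.6 F [ 4.8 -3.3  0.5] w 0.802 t 1.92
pure shift cm [-0.06  1.1  13.46] turn units [-0.03  0.02 -0.03] | twist/row n=10 [-0.008  0.108  1.346] [-0.003  0.002 -0.003]
```

>>> step_arm(
  plan=[
    {"wx":0,"wy":0,"wz":0,"tx":0,"ty":0,"tz":1.0,"hand":0.6},
    {"wx":0,"wy":0,"wz":0,"tx":0,"ty":0,"tz":1.0,"hand":0.6},
    {"wx":0,"wy":0,"wz":0,"tx":0,"ty":0,"tz":1.0,"hand":0.6},
    {"wx":0,"wy":0,"wz":0,"tx":0,"ty":0,"tz":1.0,"hand":0.6},
    {"wx":0,"wy":0,"wz":0,"tx":0,"ty":0,"tz":1.0,"hand":0.6},
    {"wx":0,"wy":0,"wz":0,"tx":0,"ty":0,"tz":1.0,"hand":0.6},
    {"wx":0,"wy":0,"wz":0,"tx":0,"ty":0,"tz":0,"hand":0.6},
    {"wx":0,"wy":0,"wz":0,"tx":0,"ty":0,"tz":0,"hand":0.6},
    {"wx":0,"wy":0,"wz":0,"tx":0,"ty":0,"tz":0,"hand":0.6},
    {"wx":0,"wy":0,"wz":0,"tx":0,"ty":0,"tz":0,"hand":0.6},
  ],
)

```text
clock: 2.75
position: [0.579, 0.2383, 0.1094]
ee_rot: [-0.179, 3.135, 0.001]
force: [0.1, -0.1, -0.1]
width: 0.603
```

```bash
python3 - <<'E'
from h import *
go([.5835,.2428,.033],186.6)
im,d,c=snap('wrist','w3.png')
go([.5835,.2428,.033],186.6)
E
```

```text
cur [0.579  0.2383 0.1094] yaw -173.5 F [ 0.1 -0.1 -0.1] w 0.603 t 2.75
pure shift cm [-0.49  0.39  7.64] turn units [ 0.    0.01 -0.01] | twist/row n=10 [-0.049  0.04   0.764] [ 0.     0.001 -0.001]
cur [0.5791 0.2382 0.1094] yaw -173.5 F [-0.8  0.1  0.2] w 0.599 t 2.8
pure shift cm [-0.48  0.4   7.64] turn units [ 0.    0.01 -0.01] | twist/row n=10 [-0.049  0.04   0.764] [ 0.     0.001 -0.001]
```

View pics/w3.png

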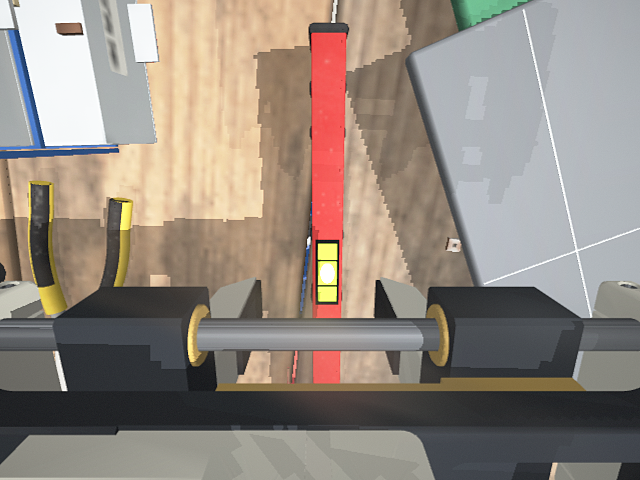

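```bash
python3 - <<'E'
from h import *
z=np.load('pics/w3.png.npz'); c={k:z[k] for k in['mtx','R','t']}
a=ray(c,327.5,272,.045);b=ray(c,329,28,.045);print(a,b,np.linalg.norm(a-b),np.degrees(np.arctan2(*(a-b)[[1,0]])))
print(np.linalg.norm(ray(c,327,303,.045)-ray(c,327,240,.045)))
go([a[0],a[1],.033],187)
E
```

```text
[0.58181523 0.24398419 0.045     ] [0.451438   0.22896779 0.045     ] 0.13123914329723022 6.570180057465488
0.04072185189601864
cur [0.5791 0.2382 0.1094] yaw -173.5 F [-0.8  0.1  0.2] w 0.599 t 2.8
pure shift cm [-0.33  0.54  7.64] turn units [ 0.    0.01 -0.08] | twist/row n=10 [-0.034  0.054  0.764] [ 0.     0.001 -0.008]
```

>>> step_arm(
  plan=[
    {"wx":0,"wy":0,"wz":0,"tx":-0.1,"ty":0.2,"tz":1.0,"hand":0.6},
    {"wx":0,"wy":0,"wz":0,"tx":-0.1,"ty":0.2,"tz":1.0,"hand":0.6},
    {"wx":0,"wy":0,"wz":0,"tx":-0.1,"ty":0.14,"tz":1.0,"hand":0.6},
    {"wx":0,"wy":0,"wz":0,"tx":0,"ty":0,"tz":1.0,"hand":0.6},
    {"wx":0,"wy":0,"wz":0,"tx":0,"ty":0,"tz":1.0,"hand":0.6},
    {"wx":0,"wy":0,"wz":0,"tx":0,"ty":0,"tz":1.0,"hand":0.6},
    {"wx":0,"wy":0,"wz":0,"tx":0,"ty":0,"tz":0.8,"hand":0.6},
    {"wx":0,"wy":0,"wz":0,"tx":0,"ty":0,"tz":0.8,"hand":0.6},
    {"wx":0,"wy":0,"wz":0,"tx":0,"ty":0,"tz":0,"hand":0.6},
    {"wx":0,"wy":0,"wz":0,"tx":0,"ty":0,"tz":0,"hand":0.6},
  ],
)

```text
clock: 3.63
position: [0.5808, 0.2435, 0.0323]
ee_rot: [0.179, -3.136, 0.001]
force: [0.3, -0.8, 0.4]
width: 0.6
```

>>> step_arm(
  plan=[
    {"wx":0,"wy":0,"wz":0,"tx":0,"ty":0,"tz":0,"hand":0.1},
    {"wx":0,"wy":0,"wz":0,"tx":0,"ty":0,"tz":0,"hand":0.1},
    {"wx":0,"wy":0,"wz":0,"tx":0,"ty":0,"tz":0,"hand":0.1},
    {"wx":0,"wy":0,"wz":0,"tx":0,"ty":0,"tz":0,"hand":0.1},
    {"wx":0,"wy":0,"wz":0,"tx":0,"ty":0,"tz":0,"hand":0.1},
    {"wx":0,"wy":0,"wz":0,"tx":0,"ty":0,"tz":0,"hand":0.1},
    {"wx":0,"wy":0,"wz":0,"tx":0,"ty":0,"tz":0,"hand":0.1},
    {"wx":0,"wy":0,"wz":0,"tx":0,"ty":0,"tz":0,"hand":0.1},
    {"wx":0,"wy":0,"wz":0,"tx":0,"ty":0,"tz":0,"hand":0.1},
    {"wx":0,"wy":0,"wz":0,"tx":0,"ty":0,"tz":0,"hand":0.1},
  ],
  force=30,
)

```text
clock: 4.47
position: [0.581, 0.2439, 0.0329]
ee_rot: [-0.179, 3.136, 0.0]
force: [0.0, -0.6, 2.1]
width: 0.189
```

```bash
python3 - <<'E'
from h import *
go([.582,.244,.13],186.6)
im,d,c=snap('wrist','w4.png')
E
```

```text
cur [0.581  0.2439 0.0329] yaw -173.4 F [ 0.  -0.6  2.1] w 0.189 t 4.47
pure shift cm [-0.1  -0.   -9.71] turn units [ 0.    0.   -0.01] | twist/row n=10 [-0.01  -0.    -0.971] [ 0.     0.    -0.001]
```

View pics/w4.png

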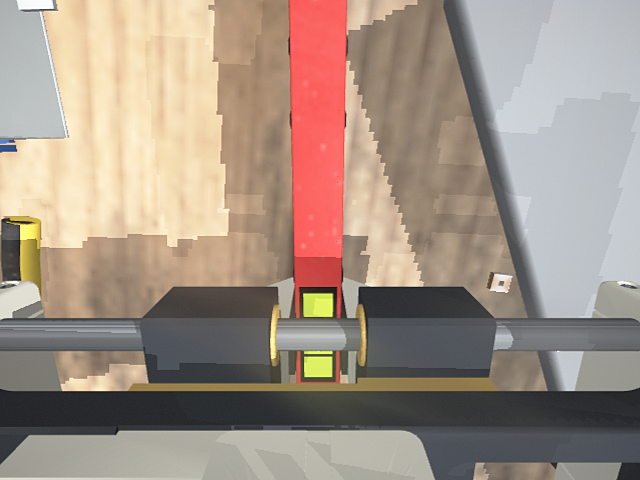

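Gripped near the middle at 17.4 mm, and the window sits between the jaws at (318,335). Now I lift and refine the plate centre from the cross at (522,228) in w2.

>>> step_arm(
  plan=[
    {"wx":0,"wy":0,"wz":0,"tx":0,"ty":0,"tz":-0.4,"hand":0.1},
    {"wx":0,"wy":0,"wz":0,"tx":0,"ty":0,"tz":-0.8,"hand":0.1},
    {"wx":0,"wy":0,"wz":0,"tx":0,"ty":0,"tz":-1.2,"hand":0.1},
    {"wx":0,"wy":0,"wz":0,"tx":0,"ty":0,"tz":-1.2,"hand":0.1},
    {"wx":0,"wy":0,"wz":0,"tx":0,"ty":0,"tz":-1.2,"hand":0.1},
    {"wx":0,"wy":0,"wz":0,"tx":0,"ty":0,"tz":-1.2,"hand":0.1},
    {"wx":0,"wy":0,"wz":0,"tx":0,"ty":0,"tz":-1.2,"hand":0.1},
    {"wx":0,"wy":0,"wz":0,"tx":0,"ty":0,"tz":-1.0,"hand":0.1},
    {"wx":0,"wy":0,"wz":0,"tx":0,"ty":0,"tz":-0.4,"hand":0.1},
    {"wx":0,"wy":0,"wz":0,"tx":0,"ty":0,"tz":0,"hand":0.1},
  ],
)

```text
clock: 5.35
position: [0.5817, 0.244, 0.1202]
ee_rot: [-0.179, 3.134, 0.001]
force: [-0.2, -0.2, -2.3]
width: 0.189
```

```bash
python3 - <<'E'
from h import *
for n,uv in (('w2',(522,228)),('w3',(577,250))):
    z=np.load(f'pics/{n}.png.npz'); c={k:z[k] for k in['mtx','R','t']}; print(n,ray(c,*uv,.042))
z=np.load('pics/w3.png.npz'); c={k:z[k] for k in['mtx','R','t']}
a=ray(c,525,10,.042);b=ray(c,577,250,.042);print(np.degrees(np.arctan2(*(b-a)[[1,0]])))
z=np.load('pics/top0.png.npz'); c={k:z[k] for k in['mtx','R','t']}; print(ray(c,261,241,.042))
z=np.load('pics/side0.png.npz'); c={k:z[k] for k in['mtx','R','t']}; print(ray(c,344,203,.042))
go([.552,.3905,.1],208.4,16)
snap('side','s1.png')
E
```

```text
w2 [0.55265582 0.39072234 0.042     ]
w3 [0.55182772 0.39224277 0.042     ]
28.660230634833546
[0.54928874 0.3882976  0.042     ]
[0.55309052 0.38693578 0.042     ]
cur [0.5817 0.244  0.1202] yaw -173.5 F [-0.2 -0.2 -2.3] w 0.189 t 5.35
pure shift cm [ 1.28 14.89  2.03] turn units [ 0.    0.02 -3.64] | twist/row n=16 [-0.098  0.935  0.127] [ 0.     0.001 -0.228]
```

View pics/s1.png

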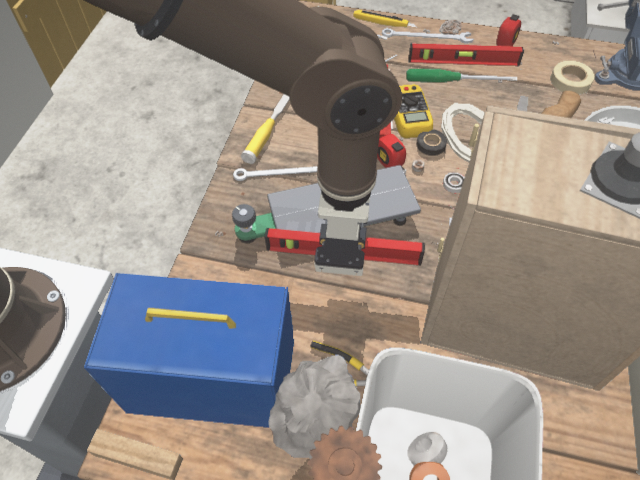

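>>> step_arm(
  plan=[
    {"wx":0,"wy":0,"wz":-0.1,"tx":-0.04,"ty":0.4,"tz":0,"hand":0.1},
    {"wx":0,"wy":0,"wz":-0.228,"tx":-0.1,"ty":0.935,"tz":0,"hand":0.1},
    {"wx":0,"wy":0,"wz":-0.228,"tx":-0.1,"ty":0.935,"tz":0,"hand":0.1},
    {"wx":0,"wy":0,"wz":-0.228,"tx":-0.1,"ty":0.935,"tz":0,"hand":0.1},
    {"wx":0,"wy":0,"wz":-0.228,"tx":-0.1,"ty":0.935,"tz":0,"hand":0.1},
    {"wx":0,"wy":0,"wz":-0.228,"tx":-0.1,"ty":0.935,"tz":0,"hand":0.1},
    {"wx":0,"wy":0,"wz":-0.228,"tx":-0.1,"ty":0.935,"tz":0,"hand":0.1},
    {"wx":0,"wy":0,"wz":-0.228,"tx":-0.1,"ty":0.935,"tz":0,"hand":0.1},
    {"wx":0,"wy":0,"wz":-0.228,"tx":-0.1,"ty":0.935,"tz":0,"hand":0.1},
    {"wx":0,"wy":0,"wz":-0.228,"tx":-0.1,"ty":0.935,"tz":0,"hand":0.1},
  ],
)

```text
clock: 6.23
position: [0.5712, 0.3327, 0.1187]
ee_rot: [-0.535, 3.096, 0.0]
force: [0.9, -0.7, -3.0]
width: 0.189
```

>>> step_arm(
  plan=[
    {"wx":0,"wy":0,"wz":-0.228,"tx":-0.1,"ty":0.935,"tz":0,"hand":0.1},
    {"wx":0,"wy":0,"wz":-0.228,"tx":-0.1,"ty":0.935,"tz":0,"hand":0.1},
    {"wx":0,"wy":0,"wz":-0.228,"tx":-0.1,"ty":0.935,"tz":0,"hand":0.1},
    {"wx":0,"wy":0,"wz":-0.228,"tx":-0.1,"ty":0.935,"tz":0,"hand":0.1},
    {"wx":0,"wy":0,"wz":-0.228,"tx":-0.1,"ty":0.935,"tz":0,"hand":0.1},
    {"wx":0,"wy":0,"wz":-0.228,"tx":-0.1,"ty":0.935,"tz":0,"hand":0.1},
    {"wx":0,"wy":0,"wz":-0.12,"tx":-0.06,"ty":0.5,"tz":0,"hand":0.1},
    {"wx":0,"wy":0,"wz":0,"tx":0,"ty":0,"tz":0,"hand":0.1},
    {"wx":0,"wy":0,"wz":0,"tx":0,"ty":0,"tz":0,"hand":0.1},
    {"wx":0,"wy":0,"wz":0,"tx":0,"ty":0,"tz":0,"hand":0.1},
  ],
)

```text
clock: 7.07
position: [0.5537, 0.3895, 0.1187]
ee_rot: [-0.769, 3.046, -0.001]
force: [0.1, -0.2, -2.1]
width: 0.188
```

```bash
python3 - <<'E'
from h import *
go([.552,.390,.078],208.4)
snap('wrist','w5.png')
E
```

```text
cur [0.5537 0.3895 0.1187] yaw -151.7 F [ 0.1 -0.2 -2.1] w 0.188 t 7.07
pure shift cm [0.13 0.12 4.07] turn units [-0.01 -0.   -0.01] | twist/row n=10 [0.013 0.012 0.407] [-0.001 -0.    -0.001]
```

View pics/w5.png

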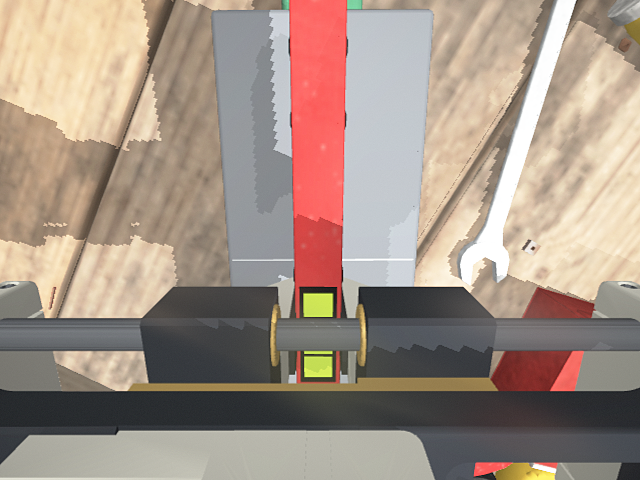

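```bash
python3 - <<'E'
from h import *
z=np.load('pics/w5.png.npz'); c={k:z[k] for k in['mtx','R','t']}
M=Rn.from_rotvec(arm.observe()['ee_rot']).as_matrix();p=arm.observe()['position']
for uv in ((226,200),(425,200),(214,30),(431,30),(231,280),(415,280),(260,260),(380,260),(322,12)): print(uv,((ray(c,*uv,.042)-p)@M*1000).round(1))
E
```

```text
(226, 200) [ 38.9 -56.4  76.8]
(425, 200) [38.8 64.5 76.7]
(214, 30) [130.7 -56.3  76.8]
(431, 30) [130.6  60.2  76.7]
(231, 280) [-13.3 -56.9  76.8]
(415, 280) [-13.3  62.3  76.7]
(260, 260) [  0.4 -37.5  76.7]
(380, 260) [ 0.4 39.  76.7]
(322, 12) [139.1   1.7  76.7]
```

>>> step_arm(
  plan=[
    {"wx":0,"wy":-0.15,"wz":0,"tx":0.05,"ty":0.12,"tz":0.3,"hand":0.1},
    {"wx":0,"wy":0,"wz":0,"tx":0,"ty":0.12,"tz":0.6,"hand":0.1},
    {"wx":0,"wy":0,"wz":0,"tx":0,"ty":0,"tz":0.7,"hand":0.1},
    {"wx":0,"wy":0,"wz":0,"tx":0,"ty":0,"tz":0.7,"hand":0.1},
    {"wx":0,"wy":0,"wz":0,"tx":0,"ty":0,"tz":0.7,"hand":0.1},
    {"wx":0,"wy":0,"wz":0,"tx":0,"ty":0,"tz":0.5,"hand":0.1},
    {"wx":0,"wy":0,"wz":0,"tx":0,"ty":0,"tz":0.3,"hand":0.1},
    {"wx":0,"wy":0,"wz":0,"tx":0,"ty":0,"tz":0.1,"hand":0.1},
    {"wx":0,"wy":0,"wz":0,"tx":0,"ty":0,"tz":0,"hand":0.1},
    {"wx":0,"wy":0,"wz":0,"tx":0,"ty":0,"tz":0,"hand":0.1},
  ],
)

```text
clock: 7.95
position: [0.5524, 0.3926, 0.0799]
ee_rot: [-0.766, 3.031, 0.006]
force: [-0.5, 0.9, -2.5]
width: 0.187
```

```bash
python3 - <<'E'
from h import *
go([.552,.390,.076],208.4)
print(arm.observe()['force'],arm.observe()['ft_torque'])
E
```

```text
cur [0.5524 0.3926 0.0799] yaw -151.6 F [-0.5  0.9 -2.5] w 0.187 t 7.95
pure shift cm [ 0.16 -0.21  0.39] turn units [ 0.    0.15 -0.  ] | twist/row n=10 [ 0.016 -0.021  0.039] [ 0.     0.015 -0.   ]
[-0.46285106  0.85435549 -2.51738986] [ 0.07067606  0.03251108 -0.0048089 ]
```

>>> step_arm(
  plan=[
    {"wx":0,"wy":0,"wz":0,"tx":0,"ty":0,"tz":0.1,"hand":0.1},
    {"wx":0,"wy":0,"wz":0,"tx":0,"ty":0,"tz":0.1,"hand":0.1},
    {"wx":0,"wy":0,"wz":0,"tx":0,"ty":0,"tz":0.05,"hand":0.1},
    {"wx":0,"wy":0,"wz":0,"tx":0,"ty":0,"tz":0.05,"hand":0.1},
    {"wx":0,"wy":0,"wz":0,"tx":0,"ty":0,"tz":0,"hand":0.1},
    {"wx":0,"wy":0,"wz":0,"tx":0,"ty":0,"tz":0,"hand":0.1},
    {"wx":0,"wy":0,"wz":0,"tx":0,"ty":0,"tz":0,"hand":0.1},
    {"wx":0,"wy":0,"wz":0,"tx":0,"ty":0,"tz":0,"hand":0.1},
    {"wx":0,"wy":0,"wz":0,"tx":0,"ty":0,"tz":0,"hand":0.1},
    {"wx":0,"wy":0,"wz":0,"tx":0,"ty":0,"tz":0,"hand":0.1},
  ],
)

```text
clock: 8.78
position: [0.5523, 0.3925, 0.0768]
ee_rot: [-0.767, 3.031, 0.006]
force: [0.5, 0.0, -1.4]
width: 0.187
```

>>> step_arm(
  plan=[
    {"wx":0,"wy":0,"wz":0,"tx":0,"ty":0,"tz":0.05,"hand":0.1},
    {"wx":0,"wy":0,"wz":0,"tx":0,"ty":0,"tz":0.05,"hand":0.1},
    {"wx":0,"wy":0,"wz":0,"tx":0,"ty":0,"tz":0,"hand":0.1},
    {"wx":0,"wy":0,"wz":0,"tx":0,"ty":0,"tz":0,"hand":0.1},
    {"wx":0,"wy":0,"wz":0,"tx":0,"ty":0,"tz":0,"hand":0.1},
    {"wx":0,"wy":0,"wz":0,"tx":0,"ty":0,"tz":0,"hand":0.1},
    {"wx":0,"wy":0,"wz":0,"tx":0,"ty":0,"tz":0,"hand":0.1},
    {"wx":0,"wy":0,"wz":0,"tx":0,"ty":0,"tz":0,"hand":0.1},
    {"wx":0,"wy":0,"wz":0,"tx":0,"ty":0,"tz":0,"hand":0.1},
    {"wx":0,"wy":0,"wz":0,"tx":0,"ty":0,"tz":0,"hand":0.1},
  ],
)

```text
clock: 9.62
position: [0.5523, 0.3927, 0.0767]
ee_rot: [-0.767, 3.03, 0.007]
force: [-3.5, -1.8, 6.7]
width: 0.188
```

```bash
python3 - <<'E'
from h import *
print(arm.observe()['force'],arm.observe()['ft_torque'])
snap('side','s2.png')
im=cv2.imread('pics/s2.png'); cv2.imwrite('pics/s2z.png',cv2.resize(im[160:260,210:430],None,fx=3.6,fy=3.6))
E
```

```text
[-3.54690329 -1.76666257  6.74588623] [-0.27986102  0.62317183  0.01283888]
```

View pics/s2z.png

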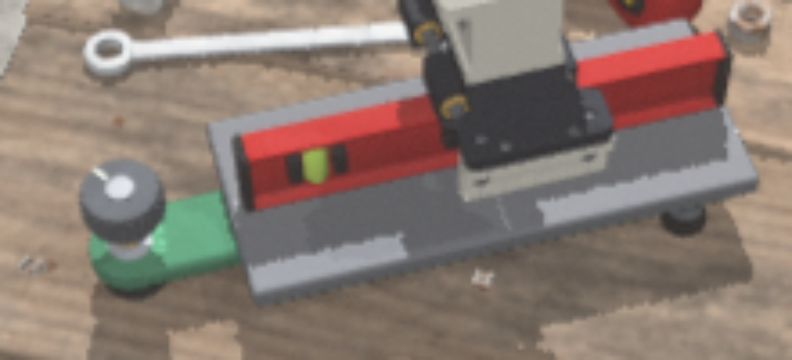

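The level is in contact with the plate at about 7 N. I release it, then rise.

>>> step_arm(
  plan=[
    {"wx":0,"wy":0,"wz":0,"tx":0,"ty":0,"tz":0,"hand":0.45},
    {"wx":0,"wy":0,"wz":0,"tx":0,"ty":0,"tz":0,"hand":0.45},
    {"wx":0,"wy":0,"wz":0,"tx":0,"ty":0,"tz":0,"hand":0.45},
    {"wx":0,"wy":0,"wz":0,"tx":0,"ty":0,"tz":0,"hand":0.45},
    {"wx":0,"wy":0,"wz":0,"tx":0,"ty":0,"tz":-0.3,"hand":0.45},
    {"wx":0,"wy":0,"wz":0,"tx":0,"ty":0,"tz":-0.8,"hand":0.45},
    {"wx":0,"wy":0,"wz":0,"tx":0,"ty":0,"tz":-1.2,"hand":0.45},
    {"wx":0,"wy":0,"wz":0,"tx":0,"ty":0,"tz":-1.4,"hand":0.45},
    {"wx":0,"wy":0,"wz":0,"tx":0,"ty":0,"tz":-1.4,"hand":0.45},
    {"wx":0,"wy":0,"wz":0,"tx":0,"ty":0,"tz":-1.4,"hand":0.45},
  ],
)

```text
clock: 10.5
position: [0.5516, 0.3922, 0.1428]
ee_rot: [-0.766, 3.03, 0.007]
force: [-0.1, -0.8, -0.5]
width: 0.448
```

>>> step_arm(
  plan=[
    {"wx":0,"wy":0.15,"wz":0,"tx":-0.6,"ty":0,"tz":-0.5,"hand":0.62},
    {"wx":0,"wy":0,"wz":0,"tx":-0.7,"ty":0,"tz":0,"hand":0.62},
    {"wx":0,"wy":0,"wz":0,"tx":-0.8,"ty":0,"tz":0,"hand":0.62},
    {"wx":0,"wy":0,"wz":0,"tx":-0.8,"ty":0,"tz":0,"hand":0.62},
    {"wx":0,"wy":0,"wz":0,"tx":-0.6,"ty":0,"tz":0,"hand":0.62},
    {"wx":0,"wy":0,"wz":0,"tx":-0.5,"ty":0,"tz":0,"hand":0.62},
    {"wx":0,"wy":0,"wz":0,"tx":0,"ty":0,"tz":0,"hand":0.62},
    {"wx":0,"wy":0,"wz":0,"tx":0,"ty":0,"tz":0,"hand":0.62},
    {"wx":0,"wy":0,"wz":0,"tx":0,"ty":0,"tz":0,"hand":0.62},
    {"wx":0,"wy":0,"wz":0,"tx":0,"ty":0,"tz":0,"hand":0.62},
  ],
)

```text
clock: 11.33
position: [0.5862, 0.4109, 0.1457]
ee_rot: [0.77, -3.045, 0.0]
force: [-0.4, 0.6, 0.1]
width: 0.62
```

```bash
python3 - <<'E'
from h import *
go([.552,.390,.14],208.4)
snap('wrist','w6.png'); snap('side','s3.png')
E
```

```text
cur [0.5862 0.4109 0.1457] yaw -151.6 F [-0.4  0.6  0.1] w 0.62 t 11.33
pure shift cm [ 4.   -0.21  0.57] turn units [-0. -0. -0.] | twist/row n=10 [ 0.4   -0.021  0.057] [-0. -0. -0.]
```

View pics/w6.png

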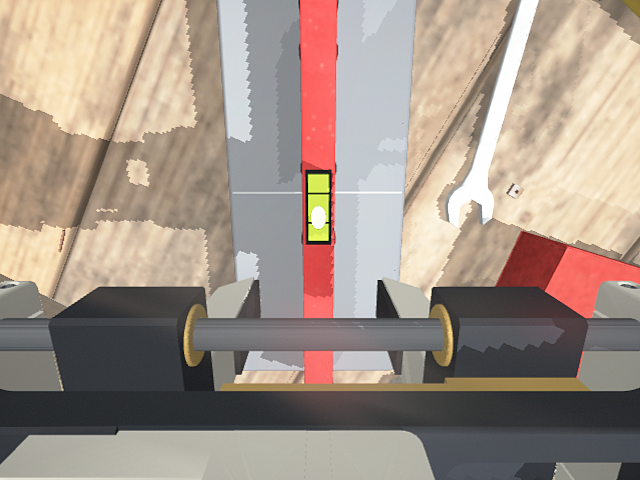

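View pics/s3.png

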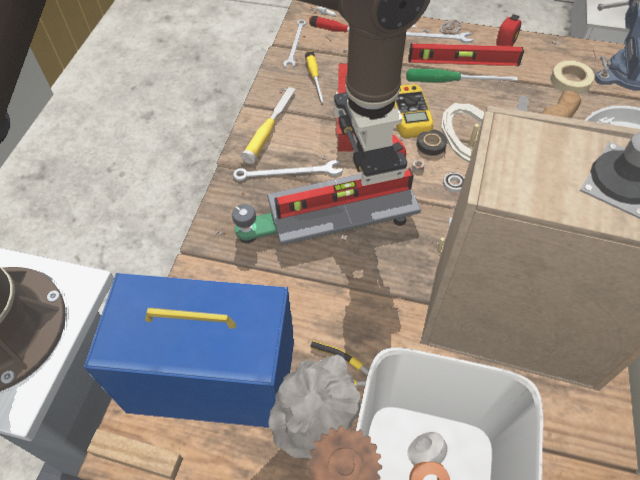

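```bash
python3 - <<'E'
import cv2
im=cv2.imread('pics/w6.png'); cv2.imwrite('pics/w6z.png',cv2.resize(im[160:255,270:370],None,fx=6,fy=6,interpolation=cv2.INTER_NEAREST))
E
```

```text
(no output)
```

View pics/w6z.png

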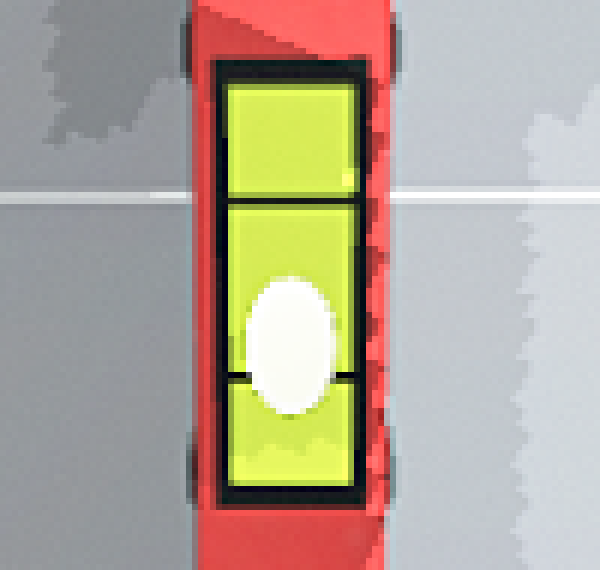

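The level stands upright on the middle of the plate. In the zoom the bubble centre is at row 345 against 289 for the midpoint of the lines, which is about 5.3 mm towards +x, or a slope of about 0.66°. That calls for roughly 125° clockwise.

```bash
python3 - <<'E'
from h import *
print(arm.observe()['joints'].round(2))
go([.3805,.2975,.13],208.4)
for y in (90,118,150): go([.3805,.2975,.13],y,20)
E
```

```text
[-0.66  0.67 -0.04  1.43  0.03  1.04  1.36]
cur [0.5862 0.411  0.1459] yaw -151.6 F [-0.9 -1.2  0.1] w 0.621 t 11.43
pure shift cm [23.5  -0.2   1.59] turn units [ 0. -0. -0.] | twist/row n=10 [ 2.35  -0.02   0.159] [ 0. -0. -0.]
cur [0.5862 0.411  0.1459] yaw -151.6 F [-0.9 -1.2  0.1] w 0.621 t 11.43
pure shift cm [23.5  -0.2   1.59] turn units [-0.   -0.   19.73] | twist/row n=20 [ 0.713 -1.22   0.08 ] [-0.    -0.     0.987]
cur [0.5862 0.411  0.1459] yaw -151.6 F [-0.9 -1.2  0.1] w 0.621 t 11.43
pure shift cm [23.5  -0.2   1.59] turn units [-0.   -0.   15.07] | twist/row n=20 [ 0.913 -0.934  0.08 ] [-0.    -0.     0.753]
cur [0.5862 0.411  0.1459] yaw -151.6 F [-0.9 -1.2  0.1] w 0.621 t 11.43
pure shift cm [23.5  -0.2   1.59] turn units [ 0.   -0.    9.73] | twist/row n=20 [ 1.066 -0.608  0.08 ] [ 0.    -0.     0.487]
```

>>> step_arm(
  plan=[
    {"wx":0,"wy":0,"wz":0,"tx":1.5,"ty":0,"tz":0,"hand":0.62},
    {"wx":0,"wy":0,"wz":0,"tx":3.0,"ty":0,"tz":0,"hand":0.62},
    {"wx":0,"wy":0,"wz":0,"tx":4.0,"ty":0,"tz":0,"hand":0.62},
    {"wx":0,"wy":0,"wz":0,"tx":4.0,"ty":-0.2,"tz":0,"hand":0.62},
    {"wx":0,"wy":0,"wz":0,"tx":4.0,"ty":0,"tz":0,"hand":0.62},
    {"wx":0,"wy":0,"wz":0,"tx":3.0,"ty":0,"tz":0,"hand":0.62},
    {"wx":0,"wy":0,"wz":0,"tx":2.5,"ty":0,"tz":0,"hand":0.62},
    {"wx":0,"wy":0,"wz":0,"tx":1.5,"ty":0,"tz":0.5,"hand":0.62},
    {"wx":0,"wy":0,"wz":0,"tx":0,"ty":0,"tz":0.5,"hand":0.62},
    {"wx":0,"wy":0,"wz":0,"tx":0,"ty":0,"tz":0.4,"hand":0.62},
  ],
)

```text
clock: 12.27
position: [0.3807, 0.2976, 0.132]
ee_rot: [-0.771, 3.045, 0.001]
force: [1.0, 1.0, 0.6]
width: 0.622
```

>>> step_arm(
  plan=[
    {"wx":0,"wy":0,"wz":0,"tx":0,"ty":0,"tz":0,"hand":0.62},
    {"wx":0,"wy":0,"wz":0,"tx":0,"ty":0,"tz":0,"hand":0.62},
    {"wx":0,"wy":0,"wz":0,"tx":0,"ty":0,"tz":0,"hand":0.62},
    {"wx":0,"wy":0,"wz":0,"tx":0,"ty":0,"tz":0,"hand":0.62},
    {"wx":0,"wy":0,"wz":0,"tx":0,"ty":0,"tz":0,"hand":0.62},
    {"wx":0,"wy":0,"wz":0,"tx":0,"ty":0,"tz":0,"hand":0.62},
    {"wx":0,"wy":0,"wz":0,"tx":0,"ty":0,"tz":0,"hand":0.62},
    {"wx":0,"wy":0,"wz":0,"tx":0,"ty":0,"tz":0,"hand":0.62},
    {"wx":0,"wy":0,"wz":0,"tx":0,"ty":0,"tz":0,"hand":0.62},
    {"wx":0,"wy":0,"wz":0,"tx":0,"ty":0,"tz":0,"hand":0.62},
  ],
)

```text
clock: 13.1
position: [0.3807, 0.2975, 0.1319]
ee_rot: [-0.77, 3.046, 0.0]
force: [0.8, -0.0, -0.7]
width: 0.617
```

```bash
python3 - <<'E'
from h import *
go([.3805,.2975,.07],208.4)
snap('wrist','w7.png');snap('top','t1.png')
E
```

```text
cur [0.3807 0.2975 0.1319] yaw -151.6 F [ 0.8 -0.  -0.7] w 0.617 t 13.1
pure shift cm [0.02 0.01 6.19] turn units [-0.  0. -0.] | twist/row n=10 [0.002 0.001 0.619] [-0.  0. -0.]
```

View pics/w7.png

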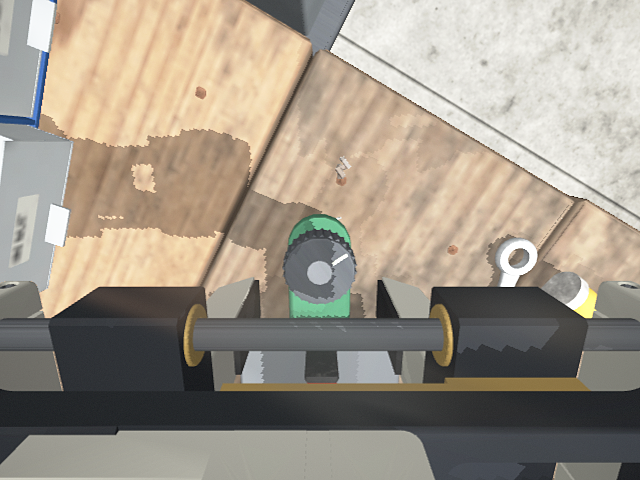

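View pics/t1.png

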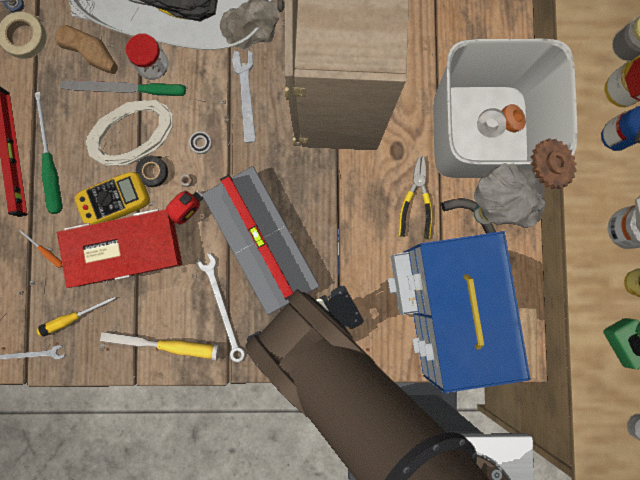

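```bash
python3 - <<'E'
from h import *
z=np.load('pics/w7.png.npz'); c={k:z[k] for k in['mtx','R','t']}
print(ray(c,320,272,.076)); P=pts(z['d'],c); m=(P[...,2]>.07)&(P[...,2]<.085); m[312:]=0;m[:200]=0;m[:,:270]=0;m[:,:]&=True;m[:,370:]=0
print(cv2.minEnclosingCircle(P[m][:,:2].astype(np.float32)),P[m].mean(0),np.percentile(P[m][:,2],[50,95]))
z=np.load('pics/t1.png.npz');im=z['im'];cv2.imwrite('pics/t1z.png',cv2.resize(im[160:310,190:330,::-1],None,fx=4,fy=4,interpolation=cv2.INTER_CUBIC))
E
```

```text
[0.38035272 0.2979917  0.076     ]
((0.3807471990585327, 0.29749947786331177), 0.022443467751145363) [0.37923293 0.29661182 0.07574847] [0.07583977 0.07755738]
```

View pics/t1z.png

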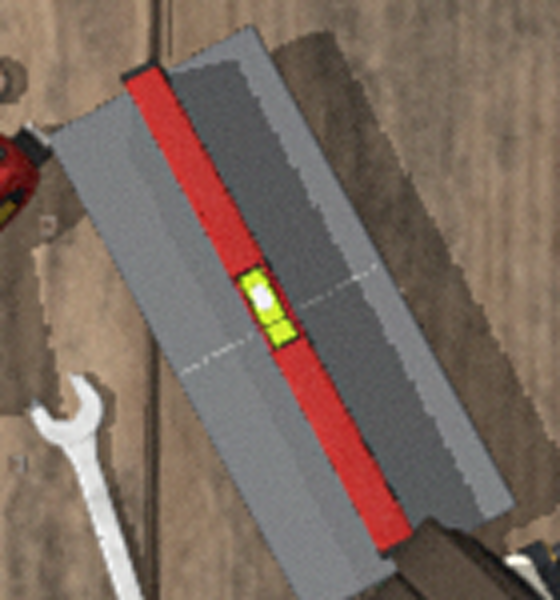

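The knob is centred on the tool, so I descend and grip it.

>>> step_arm(
  plan=[
    {"wx":0,"wy":0,"wz":0,"tx":0,"ty":0,"tz":0.8,"hand":0.62},
    {"wx":0,"wy":0,"wz":0,"tx":0,"ty":0,"tz":0.9,"hand":0.62},
    {"wx":0,"wy":0,"wz":0,"tx":0,"ty":0,"tz":0.9,"hand":0.62},
    {"wx":0,"wy":0,"wz":0,"tx":0,"ty":0,"tz":0.9,"hand":0.62},
    {"wx":0,"wy":0,"wz":0,"tx":0,"ty":0,"tz":0.9,"hand":0.62},
    {"wx":0,"wy":0,"wz":0,"tx":0,"ty":0,"tz":0.9,"hand":0.62},
    {"wx":0,"wy":0,"wz":0,"tx":0,"ty":0,"tz":0.6,"hand":0.62},
    {"wx":0,"wy":0,"wz":0,"tx":0,"ty":0,"tz":0.3,"hand":0.62},
    {"wx":0,"wy":0,"wz":0,"tx":0,"ty":0,"tz":0,"hand":0.62},
    {"wx":0,"wy":0,"wz":0,"tx":0,"ty":0,"tz":0,"hand":0.62},
  ],
)

```text
clock: 14.03
position: [0.3807, 0.2976, 0.0698]
ee_rot: [0.77, -3.046, 0.0]
force: [0.0, 0.9, -0.1]
width: 0.622
```

>>> step_arm(
  plan=[
    {"wx":0,"wy":0,"wz":0,"tx":0,"ty":0,"tz":0,"hand":0.35},
    {"wx":0,"wy":0,"wz":0,"tx":0,"ty":0,"tz":0,"hand":0.35},
    {"wx":0,"wy":0,"wz":0,"tx":0,"ty":0,"tz":0,"hand":0.35},
    {"wx":0,"wy":0,"wz":0,"tx":0,"ty":0,"tz":0,"hand":0.35},
    {"wx":0,"wy":0,"wz":0,"tx":0,"ty":0,"tz":0,"hand":0.35},
    {"wx":0,"wy":0,"wz":0,"tx":0,"ty":0,"tz":0,"hand":0.35},
    {"wx":0,"wy":0,"wz":0,"tx":0,"ty":0,"tz":0,"hand":0.35},
    {"wx":0,"wy":0,"wz":0,"tx":0,"ty":0,"tz":0,"hand":0.35},
    {"wx":0,"wy":0,"wz":0,"tx":0,"ty":0,"tz":0,"hand":0.35},
    {"wx":0,"wy":0,"wz":0,"tx":0,"ty":0,"tz":0,"hand":0.35},
  ],
  force=25,
)

```text
clock: 14.87
position: [0.3806, 0.2984, 0.0702]
ee_rot: [-0.771, 3.045, 0.002]
force: [-3.4, 4.2, 5.3]
width: 0.45
```

>>> step_arm(
  plan=[
    {"wx":0,"wy":0,"wz":0.4,"tx":0,"ty":0,"tz":0,"hand":0.35},
    {"wx":0,"wy":0,"wz":0.6,"tx":0,"ty":0,"tz":0,"hand":0.35},
    {"wx":0,"wy":0,"wz":0.7,"tx":0,"ty":0,"tz":0,"hand":0.35},
    {"wx":0,"wy":0,"wz":0.7,"tx":0,"ty":0,"tz":0,"hand":0.35},
    {"wx":0,"wy":0,"wz":0.7,"tx":0,"ty":0,"tz":0,"hand":0.35},
    {"wx":0,"wy":0,"wz":0.7,"tx":0,"ty":0,"tz":0,"hand":0.35},
    {"wx":0,"wy":0,"wz":0.7,"tx":0,"ty":0,"tz":0,"hand":0.35},
    {"wx":0,"wy":0,"wz":0.7,"tx":0,"ty":0,"tz":0,"hand":0.35},
    {"wx":0,"wy":0,"wz":0.7,"tx":0,"ty":0,"tz":0,"hand":0.35},
    {"wx":0,"wy":0,"wz":0.7,"tx":0,"ty":0,"tz":0,"hand":0.35},
  ],
)

```text
clock: 15.7
position: [0.3807, 0.2978, 0.0702]
ee_rot: [0.312, 3.126, 0.001]
force: [-2.4, 1.8, 5.5]
width: 0.45
```

```bash
python3 - <<'E'
from h import *
go([.3807,.2976,.07],208.4); print(arm.observe()['ft_torque'])
E
```

```text
cur [0.3807 0.2978 0.0702] yaw 168.6 F [-2.4  1.8  5.5] w 0.45 t 15.7
pure shift cm [-0.   -0.02  0.02] turn units [ 0.    0.   -6.63] | twist/row n=10 [ 0.001 -0.002  0.002] [ 0.     0.    -0.663]
[0.47937592 0.57365592 0.13494138]
```

>>> step_arm(
  plan=[
    {"wx":0,"wy":0,"wz":0.75,"tx":0,"ty":0,"tz":0,"hand":0.35},
    {"wx":0,"wy":0,"wz":0.75,"tx":0,"ty":0,"tz":0,"hand":0.35},
    {"wx":0,"wy":0,"wz":0.75,"tx":0,"ty":0,"tz":0,"hand":0.35},
    {"wx":0,"wy":0,"wz":0.75,"tx":0,"ty":0,"tz":0,"hand":0.35},
    {"wx":0,"wy":0,"wz":0.75,"tx":0,"ty":0,"tz":0,"hand":0.35},
    {"wx":0,"wy":0,"wz":0.75,"tx":0,"ty":0,"tz":0,"hand":0.35},
    {"wx":0,"wy":0,"wz":0.75,"tx":0,"ty":0,"tz":0,"hand":0.35},
    {"wx":0,"wy":0,"wz":0.75,"tx":0,"ty":0,"tz":0,"hand":0.35},
    {"wx":0,"wy":0,"wz":0.75,"tx":0,"ty":0,"tz":0,"hand":0.35},
    {"wx":0,"wy":0,"wz":0.75,"tx":0,"ty":0,"tz":0,"hand":0.35},
  ],
)

```text
clock: 16.53
position: [0.3804, 0.2974, 0.0702]
ee_rot: [-1.485, -2.768, 0.001]
force: [-3.2, 0.5, 8.2]
width: 0.451
```

>>> step_arm(
  plan=[
    {"wx":0,"wy":0,"wz":0.75,"tx":0,"ty":0,"tz":0,"hand":0.35},
    {"wx":0,"wy":0,"wz":0.75,"tx":0,"ty":0,"tz":0,"hand":0.35},
    {"wx":0,"wy":0,"wz":0.75,"tx":0,"ty":0,"tz":0,"hand":0.35},
    {"wx":0,"wy":0,"wz":0.75,"tx":0,"ty":0,"tz":0,"hand":0.35},
    {"wx":0,"wy":0,"wz":0.75,"tx":0,"ty":0,"tz":0,"hand":0.35},
    {"wx":0,"wy":0,"wz":0.75,"tx":0,"ty":0,"tz":0,"hand":0.35},
    {"wx":0,"wy":0,"wz":0.75,"tx":0,"ty":0,"tz":0,"hand":0.35},
    {"wx":0,"wy":0,"wz":0.75,"tx":0,"ty":0,"tz":0,"hand":0.35},
    {"wx":0,"wy":0,"wz":0.75,"tx":0,"ty":0,"tz":0,"hand":0.35},
    {"wx":0,"wy":0,"wz":0.5,"tx":0,"ty":0,"tz":0,"hand":0.35},
  ],
)

```text
clock: 17.37
position: [0.3798, 0.2972, 0.0702]
ee_rot: [-2.405, -2.02, 0.002]
force: [-6.1, -0.0, 12.4]
width: 0.449
```

>>> step_arm(
  plan=[
    {"wx":0,"wy":0,"wz":0,"tx":0,"ty":0,"tz":0,"hand":0.35},
    {"wx":0,"wy":0,"wz":0,"tx":0,"ty":0,"tz":0,"hand":0.35},
    {"wx":0,"wy":0,"wz":0,"tx":0,"ty":0,"tz":0,"hand":0.35},
    {"wx":0,"wy":0,"wz":0,"tx":0,"ty":0,"tz":0,"hand":0.62},
    {"wx":0,"wy":0,"wz":0,"tx":0,"ty":0,"tz":0,"hand":0.62},
    {"wx":0,"wy":0,"wz":0,"tx":0,"ty":0,"tz":0,"hand":0.62},
    {"wx":0,"wy":0,"wz":0,"tx":0,"ty":0,"tz":0,"hand":0.62},
    {"wx":0,"wy":0,"wz":0,"tx":0,"ty":0,"tz":0,"hand":0.62},
    {"wx":0,"wy":0,"wz":0,"tx":0,"ty":0,"tz":0,"hand":0.62},
    {"wx":0,"wy":0,"wz":0,"tx":0,"ty":0,"tz":0,"hand":0.62},
  ],
)

```text
clock: 18.2
position: [0.3807, 0.2975, 0.0698]
ee_rot: [2.401, 2.025, -0.0]
force: [0.0, 0.8, -0.4]
width: 0.618
```

```bash
python3 - <<'E'
from h import *
go([.3807,.2976,.07],208.4); print(arm.observe()['ft_torque'],arm.observe()['joints'].round(2))
im,d,c=snap('top','t2.png');cv2.imwrite('pics/t2z.png',cv2.resize(im[200:280,220:300,::-1],None,fx=7,fy=7,interpolation=cv2.INTER_CUBIC))
E
```

```text
cur [0.3807 0.2975 0.0698] yaw 80.3 F [ 0.   0.8 -0.4] w 0.618 t 18.2
pure shift cm [ 0.01 -0.   -0.02] turn units [ -0.     0.   -21.35] | twist/row n=10 [ 0.001  0.001 -0.002] [-0.     0.    -2.135]
[-0.13748905  0.03723834 -0.04760653] [-1.19  0.5   0.56  2.14 -0.45  0.62 -0.48]
```

View pics/t2z.png

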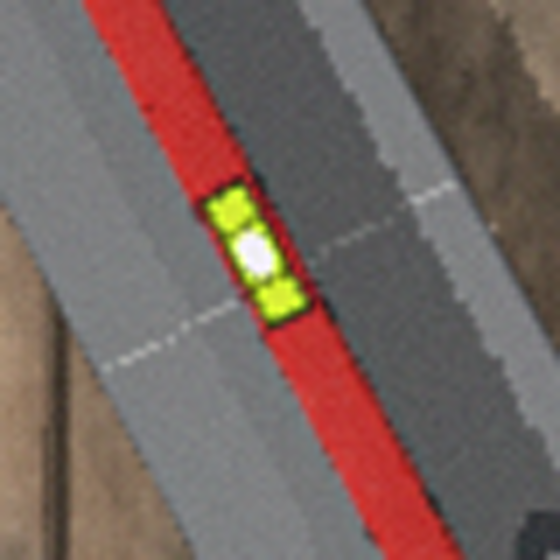

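The bubble looks centred: in the zoom it is at (257,251) against a window centre of (260,254), a difference of about 1 mm. Now I rise off the knob.

>>> step_arm(
  plan=[
    {"wx":0,"wy":0,"wz":0,"tx":0,"ty":0,"tz":-0.5,"hand":0.62},
    {"wx":0,"wy":0,"wz":0,"tx":0,"ty":0,"tz":-0.9,"hand":0.62},
    {"wx":0,"wy":0,"wz":0,"tx":0,"ty":0,"tz":-1.2,"hand":0.62},
    {"wx":0,"wy":0,"wz":0,"tx":0,"ty":0,"tz":-1.2,"hand":0.62},
    {"wx":0,"wy":0,"wz":-0.5,"tx":0,"ty":0,"tz":-1.2,"hand":0},
    {"wx":0,"wy":0,"wz":-0.9,"tx":0,"ty":0,"tz":-1.2,"hand":0},
    {"wx":0,"wy":0,"wz":-0.9,"tx":0,"ty":0,"tz":-1.0,"hand":0},
    {"wx":0,"wy":0,"wz":-0.9,"tx":0,"ty":0,"tz":-0.8,"hand":0},
    {"wx":0,"wy":0,"wz":-0.9,"tx":0,"ty":0,"tz":0,"hand":0},
    {"wx":0,"wy":0,"wz":-0.9,"tx":0,"ty":0,"tz":0,"hand":0},
  ],
)

```text
clock: 19.08
position: [0.3811, 0.2978, 0.1513]
ee_rot: [1.79, 2.582, 0.003]
force: [-0.8, -0.8, -0.4]
width: 0.231
```

```bash
python3 - <<'E'
from h import *
go([.5875,.4117,.148],208.4,20)
snap('top','t3.png')
E
```

```text
cur [0.3811 0.2978 0.1513] yaw 110.5 F [-0.8 -0.8 -0.4] w 0.231 t 19.08
pure shift cm [ 3.43 23.32  0.37] turn units [ 2.000e-02  1.000e-02 -1.631e+01] | twist/row n=20 [-0.868  1.014  0.017] [ 0.001  0.    -0.815]
```

>>> step_arm(
  plan=[
    {"wx":0,"wy":0,"wz":-0.815,"tx":-0.87,"ty":1.01,"tz":0,"hand":0},
    {"wx":0,"wy":0,"wz":-0.815,"tx":-0.87,"ty":1.01,"tz":0,"hand":0},
    {"wx":0,"wy":0,"wz":-0.815,"tx":-0.87,"ty":1.01,"tz":0,"hand":0},
    {"wx":0,"wy":0,"wz":-0.815,"tx":-0.87,"ty":1.01,"tz":0,"hand":0},
    {"wx":0,"wy":0,"wz":-0.815,"tx":-0.87,"ty":1.01,"tz":0,"hand":0},
    {"wx":0,"wy":0,"wz":-0.815,"tx":-0.87,"ty":1.01,"tz":0,"hand":0},
    {"wx":0,"wy":0,"wz":-0.815,"tx":-0.87,"ty":1.01,"tz":0,"hand":0},
    {"wx":0,"wy":0,"wz":-0.815,"tx":-0.87,"ty":1.01,"tz":0,"hand":0},
    {"wx":0,"wy":0,"wz":-0.815,"tx":-0.87,"ty":1.01,"tz":0,"hand":0},
    {"wx":0,"wy":0,"wz":-0.815,"tx":-0.87,"ty":1.01,"tz":0,"hand":0},
  ],
)

```text
clock: 19.97
position: [0.5108, 0.3006, 0.1504]
ee_rot: [0.566, 3.09, -0.001]
force: [-0.6, 0.5, 0.1]
width: 0.007
```

>>> step_arm(
  plan=[
    {"wx":0,"wy":0,"wz":-0.815,"tx":-0.87,"ty":1.01,"tz":0,"hand":0},
    {"wx":0,"wy":0,"wz":-0.815,"tx":-0.87,"ty":1.01,"tz":0,"hand":0},
    {"wx":0,"wy":0,"wz":-0.815,"tx":-0.87,"ty":1.01,"tz":0,"hand":0},
    {"wx":0,"wy":0,"wz":-0.815,"tx":-0.87,"ty":1.01,"tz":0,"hand":0},
    {"wx":0,"wy":0,"wz":-0.815,"tx":-0.87,"ty":1.01,"tz":0,"hand":0},
    {"wx":0,"wy":0,"wz":-0.815,"tx":-0.87,"ty":1.01,"tz":0,"hand":0},
    {"wx":0,"wy":0,"wz":-0.815,"tx":-0.87,"ty":1.01,"tz":0,"hand":0},
    {"wx":0,"wy":0,"wz":-0.815,"tx":-0.87,"ty":1.01,"tz":0,"hand":0},
    {"wx":0,"wy":0,"wz":-0.815,"tx":-0.87,"ty":1.01,"tz":0,"hand":0},
    {"wx":0,"wy":0,"wz":-0.815,"tx":-0.87,"ty":1.01,"tz":0,"hand":0},
  ],
)

```text
clock: 20.8
position: [0.593, 0.4007, 0.1503]
ee_rot: [-0.763, 3.047, -0.002]
force: [1.3, 0.1, -0.0]
width: 0.007
```

>>> step_arm(
  plan=[
    {"wx":0,"wy":0,"wz":0,"tx":0,"ty":0,"tz":0,"hand":0},
    {"wx":0,"wy":0,"wz":0,"tx":0,"ty":0,"tz":0,"hand":0},
    {"wx":0,"wy":0,"wz":0,"tx":0,"ty":0,"tz":0,"hand":0},
    {"wx":0,"wy":0,"wz":0,"tx":0,"ty":0,"tz":0,"hand":0},
    {"wx":0,"wy":0,"wz":0,"tx":0,"ty":0,"tz":0,"hand":0},
    {"wx":0,"wy":0,"wz":0,"tx":0,"ty":0,"tz":0,"hand":0},
    {"wx":0,"wy":0,"wz":0,"tx":0,"ty":0,"tz":0,"hand":0},
    {"wx":0,"wy":0,"wz":0,"tx":0,"ty":0,"tz":0,"hand":0},
    {"wx":0,"wy":0,"wz":0,"tx":0,"ty":0,"tz":0,"hand":0},
    {"wx":0,"wy":0,"wz":0,"tx":0,"ty":0,"tz":0,"hand":0},
  ],
)

```text
clock: 21.63
position: [0.5923, 0.4007, 0.1498]
ee_rot: [-0.762, 3.048, 0.0]
force: [-0.9, 0.1, -0.5]
width: 0.002
```

```bash
python3 - <<'E'
from h import *
go([.5875,.4117,.112],208.4)
im,d,c=snap('wrist','w8.png')
s=arm.observe();M=Rn.from_rotvec(s['ee_rot']).as_matrix()
cv2.imwrite('pics/w8z.png',cv2.resize(im[130:290,250:390,::-1],None,fx=3.7,fy=3.7,interpolation=cv2.INTER_NEAREST))
cv2.imwrite('pics/w8y.png',cv2.resize(im[150:260,270:370,::-1],None,fx=5.4,fy=5.4,interpolation=cv2.INTER_NEAREST))
E
```

```text
cur [0.5923 0.4007 0.1498] yaw -151.9 F [-0.9  0.1 -0.5] w 0.002 t 21.63
pure shift cm [-0.09  1.2   3.78] turn units [ 0.    0.   -0.05] | twist/row n=10 [-0.009  0.12   0.378] [ 0.     0.    -0.005]
```

View pics/w8.png

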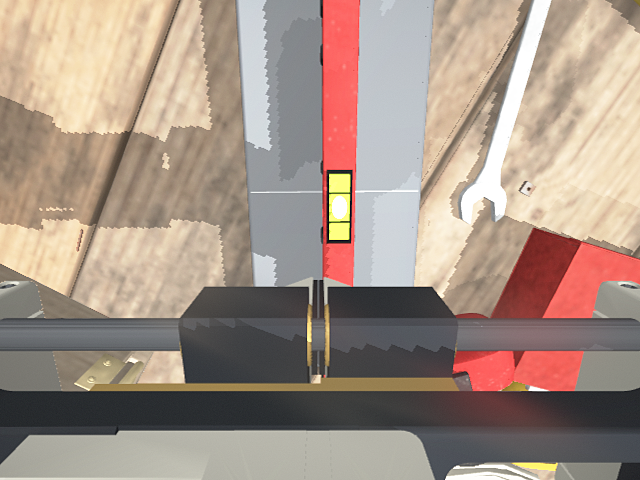

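View pics/w8y.png

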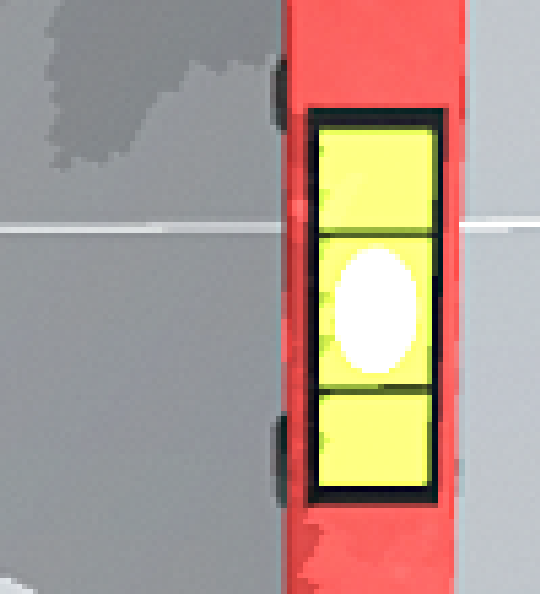

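The bubble is centred: its centre is at row 310 against 311 for the midpoint of the lines. Next I work out the press alignment.

```bash
python3 - <<'E'
from h import *
z=np.load('pics/w8.png.npz'); c={k:z[k] for k in['mtx','R','t']}
s=arm.observe();M=Rn.from_rotvec(s['ee_rot']).as_matrix();p=s['position']
for uv in ((340,207),(337.5,270),(341,60)):
    print(uv,((ray(c,*uv,.09)-p)@M*1000).round(1))
P=pts(z['d'],c); print(P[100,340],P[260,338])
E
```

```text
(340, 207) [37.6 11.8 59.8]
(337.5, 270) [-0.1 10.9 59.8]
(341, 60) [112.6  11.1  59.8]
[0.50445519 0.36625864 0.08953475] [0.58174922 0.40770243 0.08992354]
```

>>> step_arm(
  plan=[
    {"wx":0,"wy":0,"wz":0,"tx":-0.1,"ty":0.4,"tz":0.3,"hand":0},
    {"wx":0,"wy":0,"wz":0,"tx":-0.1,"ty":0.4,"tz":0.5,"hand":0},
    {"wx":0,"wy":0,"wz":0,"tx":0,"ty":0.33,"tz":0.6,"hand":0},
    {"wx":0,"wy":0,"wz":0,"tx":0,"ty":0,"tz":0.6,"hand":0},
    {"wx":0,"wy":0,"wz":0,"tx":0,"ty":0,"tz":0.6,"hand":0},
    {"wx":0,"wy":0,"wz":0,"tx":0,"ty":0,"tz":0.4,"hand":0},
    {"wx":0,"wy":0,"wz":0,"tx":0,"ty":0,"tz":0.3,"hand":0},
    {"wx":0,"wy":0,"wz":0,"tx":0,"ty":0,"tz":0.2,"hand":0},
    {"wx":0,"wy":0,"wz":0,"tx":0,"ty":0,"tz":0,"hand":0},
    {"wx":0,"wy":0,"wz":0,"tx":0,"ty":0,"tz":0,"hand":0},
  ],
)

```text
clock: 22.52
position: [0.5889, 0.4116, 0.1149]
ee_rot: [-0.762, 3.048, 0.0]
force: [-0.3, -0.2, 0.2]
width: 0.008
```

>>> step_arm(
  plan=[
    {"wx":0,"wy":0,"wz":0,"tx":0,"ty":0,"tz":0.05,"hand":0},
    {"wx":0,"wy":0,"wz":0,"tx":0,"ty":0,"tz":0.05,"hand":0},
    {"wx":0,"wy":0,"wz":0,"tx":0,"ty":0,"tz":0.05,"hand":0},
    {"wx":0,"wy":0,"wz":0,"tx":0,"ty":0,"tz":0,"hand":0},
    {"wx":0,"wy":0,"wz":0,"tx":0,"ty":0,"tz":0,"hand":0},
    {"wx":0,"wy":0,"wz":0,"tx":0,"ty":0,"tz":0,"hand":0},
    {"wx":0,"wy":0,"wz":0,"tx":0,"ty":0,"tz":0,"hand":0},
    {"wx":0,"wy":0,"wz":0,"tx":0,"ty":0,"tz":0,"hand":0},
    {"wx":0,"wy":0,"wz":0,"tx":0,"ty":0,"tz":0,"hand":0},
    {"wx":0,"wy":0,"wz":0,"tx":0,"ty":0,"tz":0,"hand":0},
  ],
)

```text
clock: 23.35
position: [0.5888, 0.4117, 0.1133]
ee_rot: [-0.762, 3.048, 0.0]
force: [0.3, 0.1, 0.3]
width: 0.006
```

>>> step_arm(
  plan=[
    {"wx":0,"wy":0,"wz":0,"tx":0,"ty":0,"tz":0.05,"hand":0},
    {"wx":0,"wy":0,"wz":0,"tx":0,"ty":0,"tz":0.05,"hand":0},
    {"wx":0,"wy":0,"wz":0,"tx":0,"ty":0,"tz":0,"hand":0},
    {"wx":0,"wy":0,"wz":0,"tx":0,"ty":0,"tz":0,"hand":0},
    {"wx":0,"wy":0,"wz":0,"tx":0,"ty":0,"tz":0,"hand":0},
    {"wx":0,"wy":0,"wz":0,"tx":0,"ty":0,"tz":0,"hand":0},
    {"wx":0,"wy":0,"wz":0,"tx":0,"ty":0,"tz":0,"hand":0},
    {"wx":0,"wy":0,"wz":0,"tx":0,"ty":0,"tz":0,"hand":0},
    {"wx":0,"wy":0,"wz":0,"tx":0,"ty":0,"tz":0,"hand":0},
    {"wx":0,"wy":0,"wz":0,"tx":0,"ty":0,"tz":0,"hand":0},
  ],
)

```text
clock: 24.18
position: [0.5888, 0.4117, 0.1125]
ee_rot: [-0.762, 3.048, 0.0]
force: [-0.7, -1.2, 3.1]
width: 0.003
```

```bash
python3 - <<'E'
from h import *
print(arm.observe()['force'])
im,d,c=snap('wrist','w9.png')
E
```

```text
[-0.69878231 -1.16235793  3.12655567]
```

View pics/w9.png

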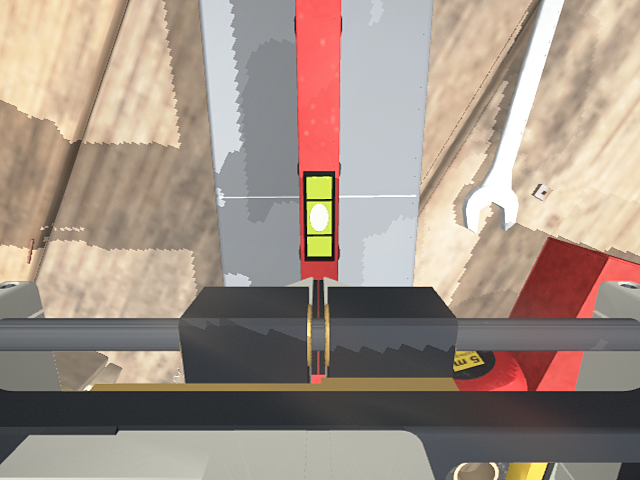

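Contact is at 3 N and centred across the level. The window is at rows 171–261 with the bubble between the lines. I press a little further.

>>> step_arm(
  plan=[
    {"wx":0,"wy":0,"wz":0,"tx":0,"ty":0,"tz":0.03,"hand":0},
    {"wx":0,"wy":0,"wz":0,"tx":0,"ty":0,"tz":0.03,"hand":0},
    {"wx":0,"wy":0,"wz":0,"tx":0,"ty":0,"tz":0.02,"hand":0},
    {"wx":0,"wy":0,"wz":0,"tx":0,"ty":0,"tz":0,"hand":0},
    {"wx":0,"wy":0,"wz":0,"tx":0,"ty":0,"tz":0,"hand":0},
    {"wx":0,"wy":0,"wz":0,"tx":0,"ty":0,"tz":0,"hand":0},
    {"wx":0,"wy":0,"wz":0,"tx":0,"ty":0,"tz":0,"hand":0},
    {"wx":0,"wy":0,"wz":0,"tx":0,"ty":0,"tz":0,"hand":0},
    {"wx":0,"wy":0,"wz":0,"tx":0,"ty":0,"tz":0,"hand":0},
    {"wx":0,"wy":0,"wz":0,"tx":0,"ty":0,"tz":0,"hand":0},
  ],
)

```text
clock: 25.07
position: [0.5888, 0.4117, 0.1124]
ee_rot: [-0.762, 3.047, 0.0]
force: [-2.9, -2.8, 10.1]
width: 0.003
```

>>> step_arm(
  plan=[
    {"wx":0,"wy":0,"wz":0,"tx":0,"ty":0,"tz":0.01,"hand":0},
    {"wx":0,"wy":0,"wz":0,"tx":0,"ty":0,"tz":0,"hand":0},
    {"wx":0,"wy":0,"wz":0,"tx":0,"ty":0,"tz":0,"hand":0},
    {"wx":0,"wy":0,"wz":0,"tx":0,"ty":0,"tz":0,"hand":0},
    {"wx":0,"wy":0,"wz":0,"tx":0,"ty":0,"tz":0,"hand":0},
    {"wx":0,"wy":0,"wz":0,"tx":0,"ty":0,"tz":0,"hand":0},
    {"wx":0,"wy":0,"wz":0,"tx":0,"ty":0,"tz":0,"hand":0},
    {"wx":0,"wy":0,"wz":0,"tx":0,"ty":0,"tz":0,"hand":0},
    {"wx":0,"wy":0,"wz":0,"tx":0,"ty":0,"tz":0,"hand":0},
    {"wx":0,"wy":0,"wz":0,"tx":0,"ty":0,"tz":0,"hand":0},
  ],
)

```text
clock: 25.9
position: [0.5888, 0.4117, 0.1124]
ee_rot: [-0.762, 3.047, 0.0]
force: [-2.8, -2.3, 10.9]
width: 0.002
```

>>> step_arm(
  plan=[
    {"wx":0,"wy":0,"wz":0,"tx":0,"ty":0,"tz":0,"hand":0},
    {"wx":0,"wy":0,"wz":0,"tx":0,"ty":0,"tz":0,"hand":0},
    {"wx":0,"wy":0,"wz":0,"tx":0,"ty":0,"tz":0,"hand":0},
    {"wx":0,"wy":0,"wz":0,"tx":0,"ty":0,"tz":0,"hand":0},
    {"wx":0,"wy":0,"wz":0,"tx":0,"ty":0,"tz":0,"hand":0},
    {"wx":0,"wy":0,"wz":0,"tx":0,"ty":0,"tz":0,"hand":0},
    {"wx":0,"wy":0,"wz":0,"tx":0,"ty":0,"tz":0,"hand":0},
    {"wx":0,"wy":0,"wz":0,"tx":0,"ty":0,"tz":0,"hand":0},
    {"wx":0,"wy":0,"wz":0,"tx":0,"ty":0,"tz":0,"hand":0},
    {"wx":0,"wy":0,"wz":0,"tx":0,"ty":0,"tz":0,"hand":0},
  ],
)

```text
clock: 26.73
position: [0.5889, 0.4117, 0.1124]
ee_rot: [-0.762, 3.047, 0.0]
force: [-3.7, -1.4, 10.5]
width: 0.005
```

```bash
python3 - <<'E'
from h import *
print(arm.observe()['force'])
im,d,c=snap('wrist','w10.png')
cv2.imwrite('pics/w10z.png',cv2.resize(im[160:270,270:370,::-1],None,fx=5.4,fy=5.4,interpolation=cv2.INTER_NEAREST))
im,d,c=snap('side','s4.png')
cv2.imwrite('pics/s4z.png',cv2.resize(im[140:260,215:435,::-1],None,fx=3.6,fy=3.6))
E
```

```text
[-3.68479167 -1.35865379 10.50751641]
```

View pics/w10z.png

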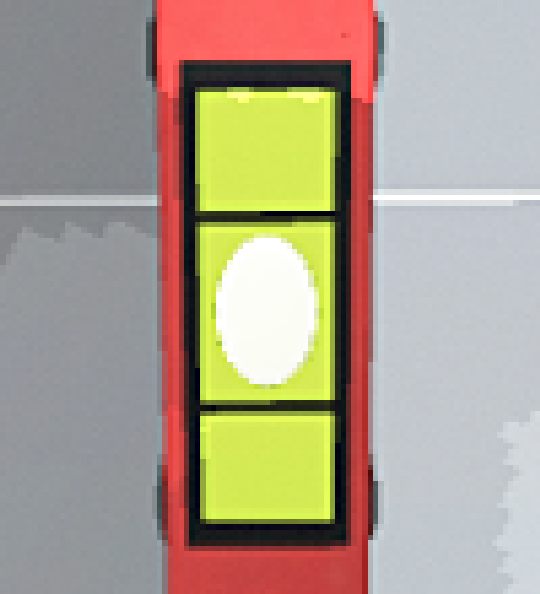

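View pics/s4z.png

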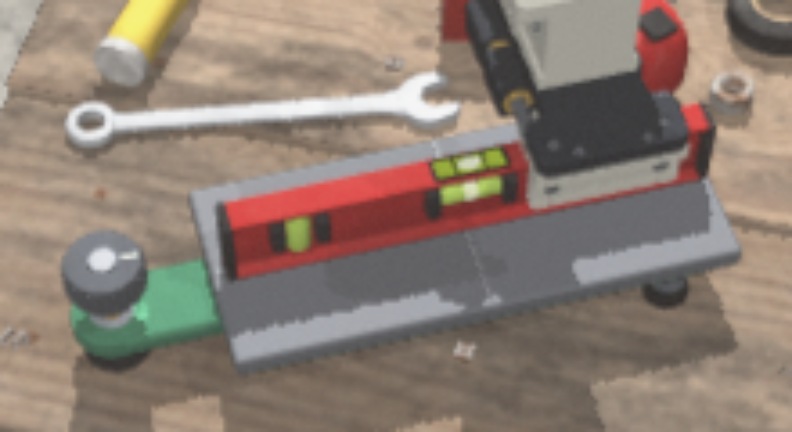

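The bubble is at row 310 against 311 for the midpoint of the lines at 216 and 406, so it is centred to well within 0.5 mm. The push is steady at about 10.5 N, and the side view shows the bubble in the middle too. I hand the job in.

```bash
python3 -c "
from cell import arm
print(arm.sign_off())"
```

```text
the job is handed in; nothing more can be done
None
```

The job is done and handed in at about 27 s, with the gripper still pressing on the level. I laid the red level upright along the middle of the plate and let go. Then I turned the knob about 128° clockwise and let go of it. Last, I pressed the closed fingertips down on top of the level, about 40 mm from the middle of its vial window.

- **Bubble:** under the push it stood centred, within about 0.5 mm in the close wrist view. The side view agreed.
- **Push:** steady at about 10.5 N downward, with about 4 N sideways.
- **Tools:** the spanner and pliers were not touched.
- **Disagreement:** before turning the knob, I read the bubble as 5.3 mm off-centre in the wrist view and about 6 mm in the coarser top view. The later check with the bubble centred settled this, and no check failed.

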